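# Stack a spot lamp in the press nest

### The arm

A 6-joint arm with a two-finger parallel gripper is mounted at the origin on the work surface. World frame = base frame: x ahead of the robot, y to its left, z up, the work surface at z = 0. Lengths are in mm, angles in degrees, forces in N, time in s.
With the tool pointing down it reaches from about 350 to 850 mm from the base axis. Payload 8.1 kg.
Tool frame: the origin (TCP) lies midway between the tips of the shut fingers; the grasp point (between the pads) lies hold_point_z behind it (hold_point_z is the distance from the TCP to the grasp point, in mm); z points along the fingers, x is the direction in which the jaws open and shut, and the axes are right-handed (so a half turn about z gives the same grasp; the last joint's range is limited). The gripper opens to 85 mm and grips with 20 to 120 N. Pads are 22 mm wide; open, the fingers measure 114 mm over their backs; the gripper's body (76 mm by 85 mm) begins 54 mm behind the grasp point. The pads swing forward as they close: fully open they stand 13 mm farther back than shut.
Start: joints at [-76.112, 7.471, 85.268, -0, 87.261, -4.893], TCP at [193.197, -568.05, 231.292] pointing down, gripper open.
Joint ranges: [-169.43, 169.43], [-51.17, 129.36], [1.28, 143.12], [-76.62, 256.62], [0, 156.53], [-152.29, 152.29]. Speed limits (degrees/s): [136.94, 136.94, 159.86, 180, 180, 180].

### API

Orientations are given as [roll, pitch, yaw] about the fixed x, y, z axes, in that order (R = Rz(yaw) Ry(pitch) Rx(roll)).
In Python, from bench import * gives the robot as it stands.
- The arm moves only by the shell command python3 -m pendant 'ROWS' [OPENING] [FORCE]. ROWS is JSON, a list that holds one entry, the list of rows, each a list of 4 numbers: the shift along the tool's x, y, z normalised to -1 to 1, where 1 is 0.02 m, then the turn about the tool's z normalised to -1 to 1, where 1 is 0.08 rad. A call has exactly 10 rows; each row shifts and turns the pose as measured when the row begins, along the tool's axes as they then stand; what a row does not reach is not made up. A row lasts 1/12 s, in which the tool goes at most 41.7 mm and 7.16 degrees, less where a joint would pass 70% of its speed; a pose out of reach is approached as far as the arm can. A call with a number of a shift or a turn outside -1 to 1 is refused whole. A call with a gripper value outside its range is refused whole. OPENING is the gripper's target within -1 to 1 (fully open at 1, half-way at 0, shut at -1), set as the call begins (- or left out, the last holds). The fingers move at their own pace and stop on an object; FORCE is the grip in N (left out, the last holds). Time passes only in rows, so rows that do not move let the fingers close, or fill a call up. It gives the time, the measured TCP pose, the force and the opening at its end, in the units of the state.
- sense(): the state, without advancing time (a new reading comes with each control period).
- snapshot(name): name is "scene" or "top" or "wrist"; returns the picture (400x640x3 uint8, red, green, blue); there is no depth.
- calibration(name): a dict with "mtx" (3x3 intrinsics, pixels), "world_to_cam" (4x4, takes a point from world to camera coordinates); the wrist camera has in their place "hand_eye" (4x4, takes a point from camera to tool coordinates, whose origin is the TCP and whose axes are the tool frame's). Camera axes: x right, y down, z forward; pixel columns grow to the right and rows downward; lengths in mm; the calibration is good to about 2 mm. A picture is of the moment at which its call begins: read the wrist's pose just before it. calibration takes no time and is no camera call.
- hand_in(): hands the job in, once; it reports no verdict.
The state is a dict: "time": time; "joint_pos": joint angles; "qd": joint speeds; "joint_efforts": joint torques, N m; "tool_pos": TCP position; "tcp_rot": TCP orientation; "ft_force": force on the tool from outside, world axes, zero at the start; "wrist_torque": the same for the moment, N m; "finger_gap": finger opening in mm.
Only numpy, scipy, OpenCV 4.12 (cv2) and the standard library are available. Lean on these libraries where they do the work, as an engineer would, in place of code of your own. Each camera call takes 0.05 s, during which the arm holds its last target.

### The job

Stack a spot lamp in the white nest, ready for the press: first the heat sink, barrel down in the nest, then the LED engine face up in the recess of the heat sink, then the amber lens over the LED engine, and last the black bezel over the lens. Each part goes fully down on the one before it, straight and upright, before the next is put on. Leave the frosted lens and the brass bezel where they stand.

Things in the scene. Friction and masses are not known exactly. Their poses are not given: they have to be found in the camera images.
- heat_sink_mid (a point): Grey metal heat sink, upright, 40 mm tall, 160 g: finned barrel 46 mm across over the lower 28 mm, then a plain flange 60 mm across (63 over its corners) at heights 28-40 mm (grip here). Its top has a round recess 42 mm across, 3 mm deep. Point: on the axis, half-way up (20 mm); z up the axis. Goes into the white nest.
- led_engine_mid (a point): LED engine lying face up, 13 mm tall, 30 g: aluminium disc 38 mm across, 4 mm thick, under a round white holder 30 mm across, 9 mm tall (grip here), yellow spot on top. Point: on the axis, half-way up (6.5 mm); z up the axis. Seated, the disc lies in the heat sink's recess, its underside 37 mm above the heat sink's.
- amber_lens_mid (a point): Amber (orange) lens, upright, 31 mm tall, 35 g. Black tube foot (38 mm outside, bore 33.6 mm, 10 mm deep), cone, rim 50 mm across at heights 20-24 mm (grip here), bevelled to a shoulder at 27 mm, dome 36 mm across on top. Point: on the axis, half-way up (15.5 mm); z up the axis. Seated, the foot surrounds the LED engine's holder and stands on its disc, 4 mm above the engine's underside.
- frosted_lens_mid (a point): Frosted white lens, not needed, to be left alone: upright, 31 mm tall, 35 g. Black tube foot (38 mm outside, bore 33.6 mm, 10 mm deep), cone, rim 50 mm across at heights 20-24 mm (grip here), bevelled to a shoulder at 27 mm, dome 36 mm across on top. Point: on the axis, half-way up (15.5 mm); z up the axis.
- black_bezel_mid (a point): Black bezel: tube 60 mm outside (63 over its corners), 28 mm tall, 45 g, open end down; skirt bore 54 mm, lip at the top 4 mm thick with a 41 mm hole. Point: on the axis, half-way up (14 mm); z up the axis. Seated, the skirt surrounds the lens's rim and the lip rests on the lens's shoulder; its underside is then 3 mm above the lens's and 4 mm clear of the heat sink.
- brass_bezel_mid (a point): Brass-coloured bezel, not needed, to be left alone: tube 60 mm outside (63 over its corners), 28 mm tall, 45 g, open end down; skirt bore 54 mm, lip at the top 4 mm thick with a 41 mm hole. Point: on the axis, half-way up (14 mm); z up the axis.
- white_nest_seat (a point): White nylon nest for this lamp: round cup on a fixed green plate 92 mm square, 14 mm thick, 70 mm outside, top 40 mm above the bench, bore 51 mm across, 20 mm deep. Point: centre of the bore's floor, 20 mm above the bench, where the heat sink's underside rests (its flange then stands 8 mm above the nest); z up.
- black_nest_seat (a point): Black nest for a smaller lamp, not needed: round cup on a fixed green plate 92 mm square, 14 mm thick, 60 mm outside, top 40 mm above the bench, bore 32 mm across, 20 mm deep. Point: centre of the bore's floor, 20 mm above the bench; z up.
Not all that is in view belongs to the job. There is more than one size of the part that bears white_nest_seat; the job needs the middle-sized. What is shaped like the part that bears amber_lens_mid but pink is not meant.

How it is judged (in metres and radians):
On the way, in this order (a step that is already met when the one before it is completed fails the run):
1. the heat sink sits fully down in the white nest (horizontal distance between heat_sink_mid and white_nest_seat below 0.004 m and z of heat_sink_mid in the frame of white_nest_seat between 0.018 and 0.022 m and angle between heat_sink_mid's own z axis and vertical below 0.07 rad), for 0.2 s.
2. the LED engine lies flat in the recess of the heat sink (horizontal distance between led_engine_mid and heat_sink_mid below 0.004 m and z of led_engine_mid in the frame of heat_sink_mid between 0.0215 and 0.0255 m and angle between led_engine_mid's own z axis and vertical below 0.07 rad), for 0.2 s.
3. the amber lens sits fully down over the LED engine (horizontal distance between amber_lens_mid and led_engine_mid below 0.004 m and z of amber_lens_mid in the frame of led_engine_mid between 0.011 and 0.015 m and angle between amber_lens_mid's own z axis and vertical below 0.07 rad), for 0.2 s.
4. the black bezel sits fully down over the amber lens (horizontal distance between black_bezel_mid and amber_lens_mid below 0.004 m and z of black_bezel_mid in the frame of amber_lens_mid between -0.0005 and 0.0035 m and angle between black_bezel_mid's own z axis and vertical below 0.07 rad), for 0.2 s.
At the end, for the whole second after the job is handed in: The heat sink sits on the floor of the white nest, the LED engine in the heat sink's recess, the amber lens over the LED engine and the black bezel over the lens: each within 4 mm of the axis of the one below, within 2 mm of its seated height and within 4 degrees of upright, all at rest (all of step 1 and all of step 2 and all of step 3 and all of step 4 and linear speed of each of heat_sink, led_engine, amber_lens, black_bezel below 0.01 m/s); the robot touches nothing.
It fails at once if the frosted lens is moved by more than 20 mm (distance of frosted_lens_mid from where it was at the start of the episode above 0.02 m).
It fails at once if the brass bezel is moved by more than 20 mm (distance of brass_bezel_mid from where it was at the start of the episode above 0.02 m).
It also fails if it takes over 104 s, if anything falls off the work surface, if the arm or the gripper's body presses on something with over 40 N, if the wrist force passes 120 N, or if a joint passes its speed limit or range.

## Working session

There is one attempt and no reset: what is moved stays moved. The work goes in short steps, Python scripts to look and compute and a shell command to move; the robot and the scene stay as the last step left them, time stands still between calls to the robot, and variables do not carry over. Pictures are saved under pics/ and viewed, and the job is handed in when it is done.

```bash
ls; mkdir -p pics; python3 - <<'E'
from bench import *
import cv2
s=sense();print({k:s[k] for k in ("time","tool_pos","tcp_rot","finger_gap","ft_force")})
for n in ("scene","top","wrist"):
    cv2.imwrite(f"pics/{n}0.png",snapshot(n)[:,:,::-1]); print(n,calibration(n))
print([k for k in dir() if k[0]!='_'])
E
```

```text
pics
{'time': 0.0, 'tool_pos': array([ 193.06204663, -567.51078093,  230.24994149]), 'tcp_rot': array([-1.79990828e+02,  1.04301246e-01, -7.12200244e+01]), 'finger_gap': 85.15785460386367, 'ft_force': array([-0.12586889, -0.40020358,  0.03834818])}
scene {'mtx': array([[400.17543644,   0.        , 317.48598436],
       [  0.        , 400.17543644, 199.39049931],
       [  0.        ,   0.        ,   1.        ]]), 'world_to_cam': array([[-4.40398629e-01,  8.97777474e-01, -6.68235955e-03,
         1.80839274e+02],
       [ 7.38170577e-01,  3.57847905e-01, -5.71882047e-01,
        -2.94111803e+02],
       [-5.11031552e-01, -2.56788791e-01, -8.20308643e-01,
         1.39389726e+03],
       [ 0.00000000e+00,  0.00000000e+00,  0.00000000e+00,
         1.00000000e+00]])}
top {'mtx': array([[405.35607735,   0.        , 320.77365629],
       [  0.        , 405.35607735, 199.23064203],
       [  0.        ,   0.        ,   1.        ]]), 'world_to_cam': array([[-1.75334055e-02, -9.99828258e-01,  6.00291987e-03,
         2.59942856e+00],
       [-9.94191299e-01,  1.67962811e-02, -1.06308731e-01,
         4.50225652e+02],
       [ 1.06189647e-01, -7.83200480e-03, -9.94315050e-01,
         8.56778439e+02],
       [ 0.00000000e+00,  0.00000000e+00,  0.00000000e+00,
         1.00000000e+00]])}
wrist {'mtx': array([[301.54430251,   0.        , 320.98610398],
       [  0.        , 301.54430251, 196.9534947 ],
       [  0.        ,   0.        ,   1.        ]]), 'hand_eye': array([[ 9.99998395e-01,  1.15717626e-03, -1.36782534e-03,
         7.81387178e-01],
       [-7.21303781e-04,  9.58864976e-01,  2.83861653e-01,
        -7.17612234e+01],
       [ 1.64003778e-03, -2.83860211e-01,  9.58864271e-01,
        -1.41979097e+02],
       [ 0.00000000e+00,  0.00000000e+00,  0.00000000e+00,
         1.00000000e+00]])}
['PlanningError', 'calibration', 'cv2', 'hand_in', 'hold_point_z', 'n', 's', 'sense', 'snapshot']
```

View pics/scene0.png

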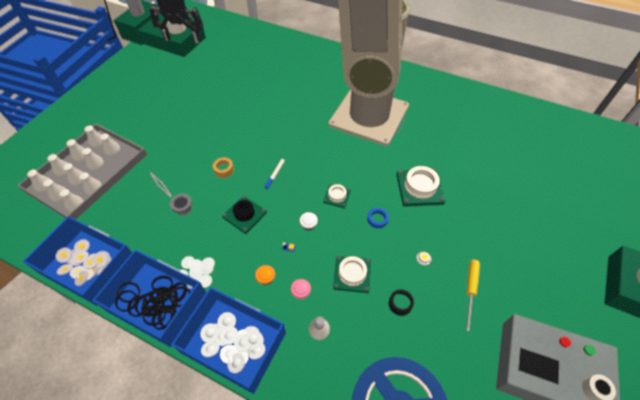

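View pics/top0.png

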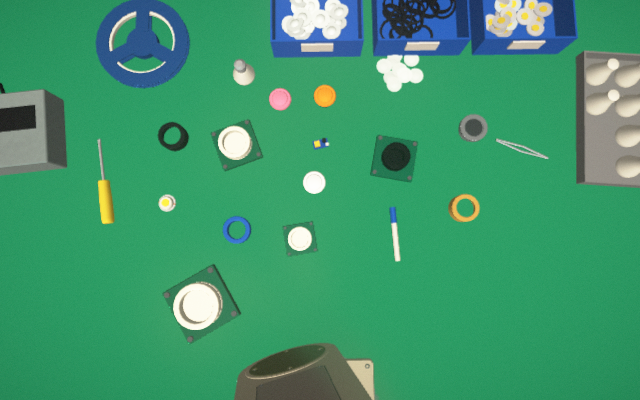

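View pics/wrist0.png

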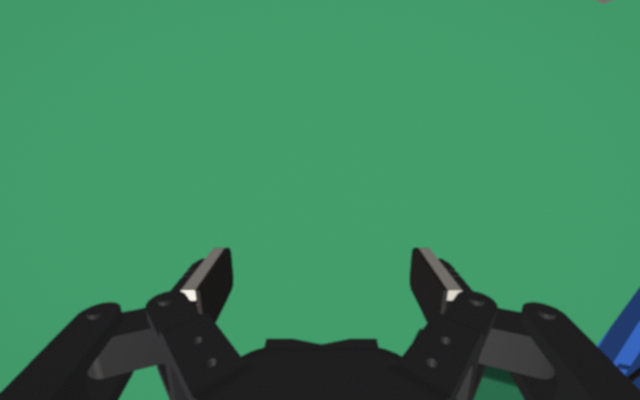

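The top view shows the parts as follows:

| Part | Pixel in top view |
|---|---|
| Heat sink | (473,127) |
| LED engine | (167,203) |
| Amber lens | (325,96) |
| Black bezel | (173,136) |
| Middle white nest | (235,142) |
| Frosted lens | (314,182) |
| Brass bezel | (465,208) |

The other two white nests, at (198,305) and (300,238), are the wrong size.

```bash
cat > h.py <<'E'
from bench import *
import cv2, numpy as np
from scipy.spatial.transform import Rotation as Ro
def T():
    s=sense(); M=np.eye(4); M[:3,:3]=Ro.from_euler('xyz',s['tcp_rot'],degrees=True).as_matrix(); M[:3,3]=s['tool_pos']; return M
def cam(name,M=None):
    c=calibration(name); K=c['mtx']
    C=np.linalg.inv(c['world_to_cam']) if name!='wrist' else (T() if M is None else M)@c['hand_eye']
    return K,C
def cast(name,uv,z,M=None):
    K,C=cam(name,M); d=C[:3,:3]@np.linalg.inv(K)@np.array([uv[0],uv[1],1.]); o=C[:3,3]
    return o+d*(z-o[2])/d[2]
def proj(name,p,M=None):
    K,C=cam(name,M); q=np.linalg.inv(C)@np.array([*p,1.]); return (K@q[:3]/q[2])[:2]
def pic(name,tag):
    M=T(); im=snapshot(name)[:,:,::-1].copy(); cv2.imwrite(f'pics/{tag}.png',im); return im,M
def go(xy,z,yaw=None,lim=True):
    """rows-units to bring TCP over xy, z with tool yaw (mod 180)"""
    M=T(); s=sense(); d=M[:3,:3].T@(np.array([*xy,z])-M[:3,3])
    cy=s['tcp_rot'][2]; dy=0 if yaw is None else (yaw-cy+90)%180-90
    print('t %.2f tcp'%s['time'],np.round(s['tool_pos'],1),'rpy',np.round(s['tcp_rot'],2),'gap %.1f'%s['finger_gap'],'F',np.round(s['ft_force'],1))
    print('  tool-mm',np.round(d,1),'units',np.round(d/20,2),'yaw d %.1f = %.2f units (tool z)'%(dy,-np.radians(dy)/.08),'j6 %.0f'%s['joint_pos'][5])
def blobs(im,lo,hi,amin=30):
    h=cv2.cvtColor(im,cv2.COLOR_BGR2HSV); m=cv2.inRange(h,np.array(lo),np.array(hi))
    cs,_=cv2.findContours(m,cv2.RETR_EXTERNAL,cv2.CHAIN_APPROX_NONE); out=[]
    for c in cs:
        if cv2.contourArea(c)>=amin:
            (x,y),r=cv2.minEnclosingCircle(c); x0,y0,w,hh=cv2.boundingRect(c); q=cv2.moments(c)
            out.append((round(q['m10']/q['m00'],1),round(q['m01']/q['m00'],1),w,hh,int(q['m00'])))
    return out
E
python3 - <<'E'
from h import *
im=cv2.imread('pics/top0.png')
for n,lo,hi in (('amber',(8,150,150),(20,255,255)),('white',(0,0,170),(179,70,255)),('black',(0,0,0),(179,255,45)),('yellow',(22,120,120),(35,255,255)),('grey',(0,0,50),(179,60,140))):
    print(n,[b for b in blobs(im,lo,hi) if b[1]<290])
for n,uv,z in (('hs',(473.5,127.5),40),('led',(167,203),13),('amber',(325,96),28),('bez',(173,136.5),28),('nest',(235,142.5),40),('frost',(314,182),28),('brass',(465,208),28),('bn',(396,157),40),('pink',(280,99),28)):
    p=cast('top',uv,z); print(n,np.round(p,1),'scene px',np.round(proj('scene',p)))
E
```

```text
amber [(464.2, 207.7, 29, 26, 549), (324.3, 95.5, 22, 22, 349)]
white [(299.4, 238.3, 24, 25, 437), (395.4, 241.6, 10, 38, 185), (166.1, 202.7, 17, 18, 188), (313.8, 181.9, 23, 23, 386), (628.4, 169.8, 23, 15, 258), (521.3, 148.6, 52, 20, 188), (100.0, 158.2, 7, 41, 31), (628.3, 138.8, 24, 17, 275), (234.1, 142.4, 33, 34, 842), (628.1, 108.2, 24, 17, 290), (602.0, 103.1, 34, 27, 416), (628.0, 78.2, 24, 20, 296), (138.8, 67.9, 49, 11, 63), (242.1, 74.6, 21, 25, 278), (601.7, 72.9, 34, 28, 424), (398.9, 70.7, 48, 38, 1081), (316.4, 46.9, 33, 9, 244), (421.6, 45.5, 35, 10, 220), (526.3, 44.1, 38, 9, 236), (163.8, 23.9, 26, 39, 91), (120.1, 25.3, 27, 40, 129), (517.6, 17.0, 66, 37, 1650), (315.0, 18.6, 68, 40, 1924)]
black [(17.0, 117.8, 35, 25, 714), (425.8, 8.0, 45, 18, 339), (400.2, 14.0, 21, 24, 108)]
yellow [(165.0, 202.2, 7, 7, 31), (105.3, 201.8, 16, 44, 485)]
grey [(628.1, 158.1, 25, 10, 89), (462.9, 134.6, 17, 15, 33), (627.6, 127.3, 25, 11, 83), (473.7, 127.0, 21, 19, 276), (628.7, 96.4, 26, 12, 69), (48.5, 138.2, 67, 86, 1685), (593.0, 99.7, 64, 137, 1701)]
hs [ 600.1 -340.6   40. ] scene px [181. 201.]
led [448.8 332.1  13. ] scene px [423. 255.]
amber [680.4 -18.6  28. ] scene px [265. 272.]
bez [593.7 316.7  28. ] scene px [400. 297.]
nest [575.  178.3  40. ] scene px [352. 266.]
frost [487.7   8.9  28. ] scene px [308. 218.]
brass [ 425.4 -316.6   28. ] scene px [223. 164.]
bn [ 537.5 -169.1   40. ] scene px [244. 206.]
pink [675.1  81.5  28. ] scene px [300. 286.]
```

```bash
python3 - <<'E'
import cv2
im=cv2.imread('pics/top0.png')
a=cv2.resize(im[80:230,130:350],None,fx=3.6,fy=3.6,interpolation=cv2.INTER_CUBIC);cv2.imwrite('pics/topL.png',a)
a=cv2.resize(im[70:230,370:570],None,fx=3.6,fy=3.6,interpolation=cv2.INTER_CUBIC);cv2.imwrite('pics/topR.png',a)
E
```

```text
(no output)
```

View pics/topL.png

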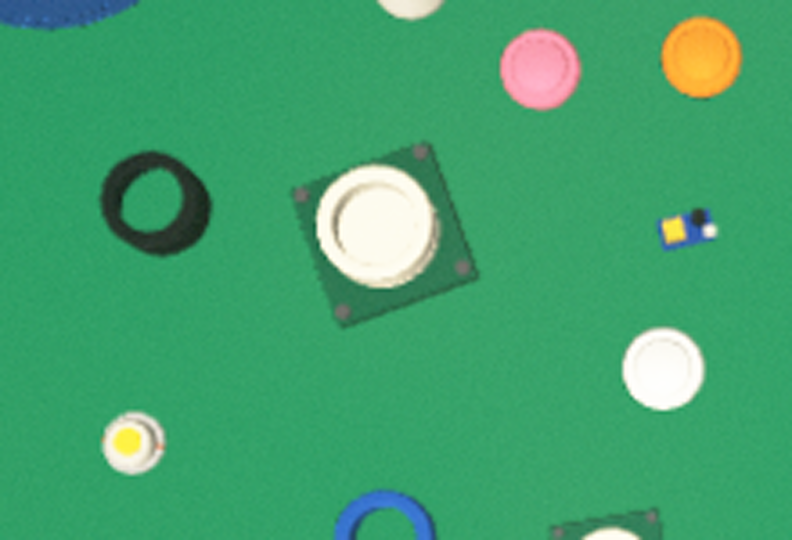

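View pics/topR.png

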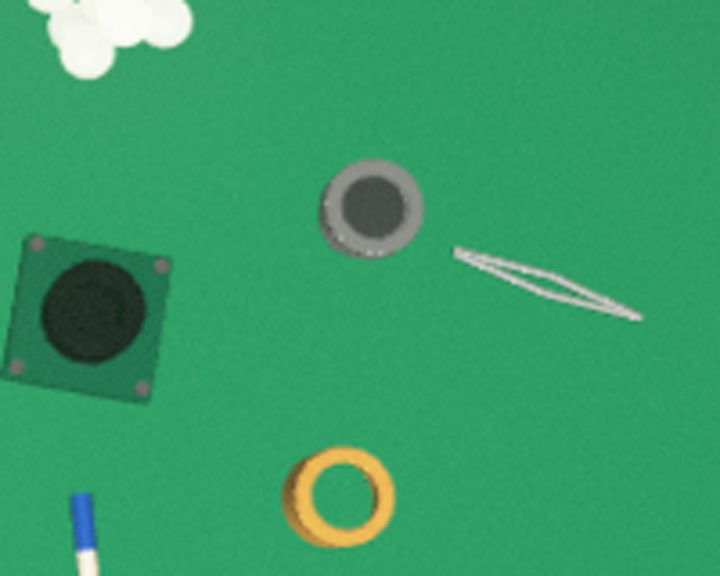

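```bash
python3 - <<'E'
from h import *
for gx in (42.5,-42.5):
    for z in (-13,0): print(np.round(proj('wrist',(T()@np.array([gx,0,z,1]))[:3])))
go((600,-340),130)
E
```

```text
[409. 264.]
[402. 252.]
[231. 264.]
[238. 252.]
t 0.15 tcp [ 193.1 -567.6  230.5] rpy [-1.7999e+02  8.0000e-02 -7.1220e+01] gap 85.4 F [-0.3 -0.6  0.2]
  tool-mm [ -84.3 -458.5  100.7] units [ -4.22 -22.93   5.03] yaw d 0.0 = -0.00 units (tool z) j6 -5
```

```bash
python3 -m pendant '[[[-0.2,-1,0.2,0],[-0.2,-1,0.2,0],[-0.2,-1,0.2,0],[-0.2,-1,0.2,0],[-0.2,-1,0.2,0],[-0.2,-1,0.2,0],[-0.2,-1,0.2,0],[-0.2,-1,0.2,0],[-0.2,-1,0.2,0],[-0.2,-1,0.2,0]]]' 1 40; python3 -c "
from h import *
go((600,-340),130)"
```

```text
time: 0.98
tool_pos: [371.9, -462.2, 185.6]
tcp_rot: [179.9, 0.3, -71.7]
ft_force: [-0.6, -0.1, -1.1]
finger_gap: 85.4
t 0.98 tcp [ 371.9 -462.2  185.6] rpy [179.86   0.33 -71.65] gap 85.4 F [-0.6 -0.1 -1.1]
  tool-mm [ -43.8 -255.1   55.2] units [ -2.19 -12.75   2.76] yaw d 0.0 = -0.00 units (tool z) j6 16
```

```bash
python3 -m pendant '[[[-0.2,-1,0.2,0],[-0.2,-1,0.2,0],[-0.2,-1,0.2,0],[-0.2,-1,0.2,0],[-0.2,-1,0.2,0],[-0.2,-1,0.2,0],[-0.2,-1,0.2,0],[-0.2,-1,0.2,0],[-0.2,-1,0.2,0],[-0.2,-1,0.2,0]]]'; python3 -c "
from h import *
pic('wrist','w1')
go((600,-340),130)"
```

```text
time: 1.82
tool_pos: [555.7, -352.6, 138.6]
tcp_rot: [179.7, 0.7, -71.7]
ft_force: [-0.2, 0.6, 0.5]
finger_gap: 85.4
t 1.87 tcp [ 558.2 -349.7  137.5] rpy [179.75   0.8  -71.53] gap 85.3 F [-1.4  3.3 -0.4]
  tool-mm [  4.1 -42.8   7.2] units [ 0.21 -2.14  0.36] yaw d 0.0 = -0.00 units (tool z) j6 35
```

View pics/w1.png

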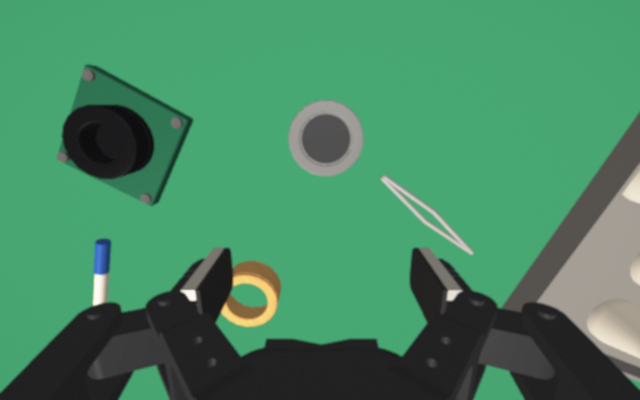

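```bash
python3 -m pendant '[[[0.2,-0.5,0,0],[0,-0.7,0,0],[0,-0.5,0,0],[0,-0.2,0,0],[0,0,0,0],[0,0,0,0],[0,0,0,0],[0,0,0,0],[0,0,0,0],[0,0,0,0]]]'; cat >> h.py <<'E'
def ring(im,c,rmax,lo,hi,inv=False):
    """fit circle/ellipse to the masked blob nearest pixel c"""
    h=cv2.cvtColor(im,cv2.COLOR_BGR2HSV); m=cv2.inRange(h,np.array(lo),np.array(hi))
    if inv: m=255-m
    k=np.zeros_like(m); cv2.circle(k,(int(c[0]),int(c[1])),int(rmax),255,-1); m&=k
    m=cv2.morphologyEx(m,cv2.MORPH_OPEN,np.ones((3,3),np.uint8))
    cs,_=cv2.findContours(m,cv2.RETR_EXTERNAL,cv2.CHAIN_APPROX_NONE); b=max(cs,key=cv2.contourArea)
    return cv2.fitEllipse(cv2.convexHull(b)) if len(b)>10 else None
GREEN=((60,90,60),(95,255,255))
E
python3 -c "
from h import *
im,M=pic('wrist','w2')
go((600,-340),130)
p=proj('wrist',(600,-340,40),M);print(p)
e=ring(im,p,60,*GREEN,inv=True);print(e,cast('wrist',e[0],40,M))
"
```

```text
time: 2.7
tool_pos: [595.1, -339.4, 133.5]
tcp_rot: [179.5, 1.1, -71.4]
ft_force: [-0.2, -1.1, -0.3]
finger_gap: 85.2
t 2.75 tcp [ 595.  -339.5  133.5] rpy [179.48   1.08 -71.43] gap 85.7 F [0.5 0.5 0.5]
  tool-mm [ 2.2 -4.6  3.4] units [ 0.11 -0.23  0.17] yaw d 0.0 = -0.00 units (tool z) j6 37
[325.28425397 193.13599342]
((326.357421875, 189.16439819335938), (72.75721740722656, 73.47698974609375), 83.34856414794922) [ 603.44368121 -339.73967551   40.        ]
```

View pics/w2.png

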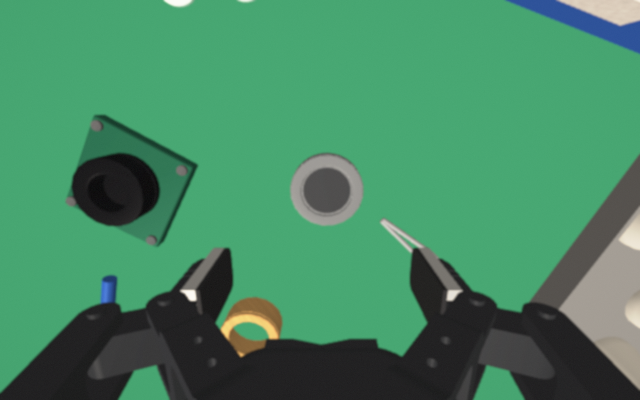

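```bash
python3 -m pendant '[[[0,-0.4,0.5,0],[0.1,-0.1,0.8,0],[0,0,0.9,0],[0,0,0.9,0],[0,0,0.8,0],[0,0,0.6,0],[0,0,0,0],[0,0,0,0],[0,0,0,0],[0,0,0,0]]]'; python3 -c "
from h import *
im,M=pic('wrist','w3')
go((603,-339.7),20)
p=proj('wrist',(603.4,-340,40),M);print(p)
e=ring(im,p,90,*GREEN,inv=True);print(e,cast('wrist',e[0],40,M))
"
```

```text
time: 3.58
tool_pos: [604.6, -335.6, 31.7]
tcp_rot: [179.4, 1.2, -71.4]
ft_force: [-0.4, -1.0, -0.5]
finger_gap: 85.3
t 3.63 tcp [ 604.8 -335.7   32. ] rpy [179.42   1.18 -71.43] gap 85.7 F [-0.1  0.4  0.2]
  tool-mm [ 3.4  2.8 12. ] units [0.17 0.14 0.6 ] yaw d 0.0 = -0.00 units (tool z) j6 38
[327.08783256 264.43873155]
((327.0552062988281, 260.49267578125), (114.05706787109375, 118.5034408569336), 92.08477783203125) [ 605.46099067 -339.27502199   40.        ]
```

View pics/w3.png

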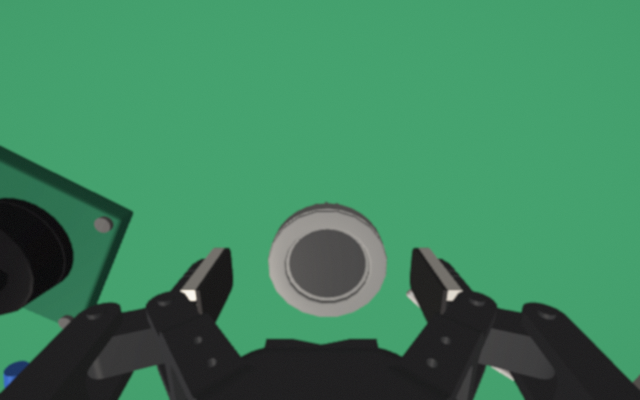

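```bash
python3 -m pendant '[[[0.18,0.12,0.4,0],[0,0,0.25,0],[0,0,0,0],[0,0,0,0],[0,0,0,0],[0,0,0,0],[0,0,0,0],[0,0,0,0],[0,0,0,0],[0,0,0,0]]]' 0 40; python3 -c "
from h import *
go((603.4,-339.8),20)
"
```

```text
time: 4.47
tool_pos: [605.6, -342.0, 21.7]
tcp_rot: [179.7, 0.9, -71.4]
ft_force: [0.3, -0.2, -0.3]
finger_gap: 58.4
t 4.47 tcp [ 605.6 -342.    21.7] rpy [179.65   0.87 -71.44] gap 58.4 F [ 0.3 -0.2 -0.3]
  tool-mm [-2.7  1.3  1.8] units [-0.14  0.07  0.09] yaw d 0.0 = -0.00 units (tool z) j6 38
```

```bash
python3 -m pendant '[[[0,0,0,0],[0,0,0,0],[0,0,0,0],[0,0,-0.2,0],[0,0,-0.5,0],[0,0,-0.8,0],[0,0,-1,0],[0,0,-1,0],[0,0,-0.8,0],[0,0,-0.3,0]]]' -0.4 60; python3 -c "
from h import *
im,M=pic('wrist','w4')
go((603.4,-339.8),120)
"
```

```text
time: 5.3
tool_pos: [604.2, -341.4, 116.8]
tcp_rot: [179.4, 1.2, -71.4]
ft_force: [0.4, -0.3, -1.4]
finger_gap: 57.9
t 5.35 tcp [ 604.8 -341.8  117.7] rpy [179.46   1.13 -71.43] gap 57.4 F [ 0.8 -0.3  0.5]
  tool-mm [-2.4  0.7 -2.2] units [-0.12  0.04 -0.11] yaw d 0.0 = -0.00 units (tool z) j6 38
```

View pics/w4.png

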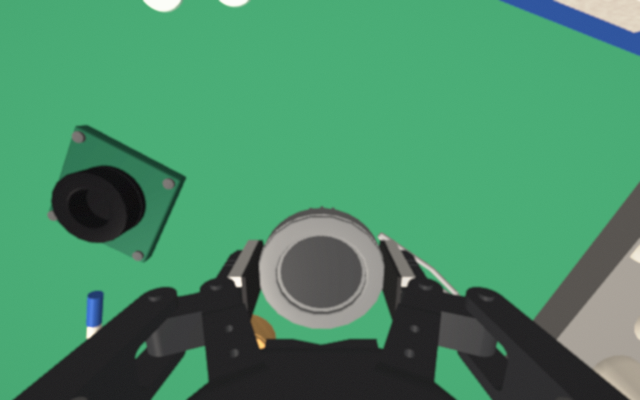

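```bash
python3 -m pendant '[[[-0.5,0,0,0],[-1,0,0,0],[-1,0,0,0],[-1,0,0,0],[-1,0,0,0],[-1,0,0,0],[-1,0,0,0],[-1,0,0,0],[-1,0,0,0],[-1,0,0,0]]]'; python3 -c "
from h import *
go((575,178.3),120)
im=cv2.imread('pics/w4.png')
for lo,hi,r in (((0,0,0),(179,255,110),45),((0,0,0),(179,60,200),62)):
    print(ring(im,(321,272),r,lo,hi))
"
```

```text
time: 6.18
tool_pos: [533.9, -150.0, 110.8]
tcp_rot: [178.9, 1.7, -71.7]
ft_force: [-0.8, 0.5, -0.8]
finger_gap: 57.4
t 6.18 tcp [ 533.9 -150.   110.8] rpy [178.92   1.66 -71.69] gap 57.4 F [-0.8  0.5 -0.8]
  tool-mm [-298.9 -142.1   -3.2] units [-14.95  -7.11  -0.16] yaw d 0.0 = -0.00 units (tool z) j6 50
((321.18695068359375, 271.5697937011719), (70.92587280273438, 79.86231994628906), 92.52285766601562)
((321.0589294433594, 269.9581298828125), (118.39141082763672, 124.61001586914062), 91.34874725341797)
```

```bash
python3 -m pendant '[[[-1,-0.5,-0.1,0],[-1,-0.5,-0.1,0],[-1,-0.5,-0.1,0],[-1,-0.5,-0.1,0],[-1,-0.5,-0.1,0],[-1,-0.5,0,0],[-1,-0.5,0,0],[-1,-0.5,0,0],[-1,-0.5,0,0],[-1,-0.5,0,0]]]'; python3 -c "
from h import *
go((575,178.3),120)
"
```

```text
time: 7.02
tool_pos: [550.1, 88.2, 111.1]
tcp_rot: [177.8, 2.3, -71.7]
ft_force: [-0.5, -0.5, -2.1]
finger_gap: 57.7
t 7.02 tcp [550.1  88.2 111.1] rpy [177.78   2.31 -71.74] gap 57.7 F [-0.5 -0.5 -2.1]
  tool-mm [-78.1 -51.6  -7.8] units [-3.9  -2.58 -0.39] yaw d 0.0 = -0.00 units (tool z) j6 74
```

```bash
python3 -m pendant '[[[0,0,0,0],[0,0,0,0],[0,0,0,0],[0,0,0,0],[0,0,0,0],[0,0,0,0],[0,0,0,0],[0,0,0,0],[0,0,0,0],[0,0,0,0]]]'; python3 -c "
from h import *
for r in ([180,.1,-71.2],[179.86,.33,-71.65],[179.75,.8,-71.5],[179.48,1.08,-71.43],[179.42,1.18,-71.43],[179.65,.87,-71.44],[179.46,1.13,-71.43],[178.92,1.66,-71.7],[177.78,2.31,-71.74],sense()['tcp_rot']):
    print(np.round(np.degrees(Ro.from_euler('xyz',r,degrees=True).as_matrix()[:,2]),2))
print(sense())
go((575,178.3),120)
"
```

```text
time: 7.85
tool_pos: [544.8, 90.2, 106.0]
tcp_rot: [177.4, 2.5, -71.7]
ft_force: [-0.6, 0.0, -0.7]
finger_gap: 57.6
[-3.00e-02  9.00e-02 -5.73e+01]
[ -0.24   0.27 -57.29]
[ -0.49   0.68 -57.29]
[ -0.84   0.86 -57.28]
[ -0.93   0.93 -57.28]
[ -0.61   0.71 -57.29]
[ -0.87   0.9  -57.28]
[ -1.55   1.24 -57.26]
[ -2.83   1.5  -57.21]
[ -3.28   1.52 -57.18]
{'time': 7.85, 'joint_pos': array([ 2.96295417,  8.51414537, 97.62701947,  1.73425252, 77.06289181,
       74.14761647]), 'qd': array([-0.31016326, -0.13892044,  0.02907429, -0.01099526,  0.1798808 ,
       -0.09466149]), 'joint_efforts': array([-1.24409435e-04, -5.50290799e+01, -4.71327317e+01,  2.13694442e-01,
        4.46011014e-01, -6.52569361e-04]), 'tool_pos': array([544.82573255,  90.24281485, 106.03936377]), 'tcp_rot': array([177.36556543,   2.47936607, -71.67725163]), 'ft_force': array([-0.63213353,  0.00733392, -0.74897307]), 'wrist_torque': array([ 0.02547022, -0.01903813,  0.01684441]), 'finger_gap': 57.62984863974907}
t 7.85 tcp [544.8  90.2 106. ] rpy [177.37   2.48 -71.68] gap 57.6 F [-0.6  0.  -0.7]
  tool-mm [-74.6 -55.8 -13.3] units [-3.73 -2.79 -0.67] yaw d 0.0 = -0.00 units (tool z) j6 74
```

```bash
python3 -m pendant '[[[-0.9,-0.7,-0.3,0],[-0.9,-0.7,-0.3,0],[-0.9,-0.7,-0.3,0],[-0.6,-0.5,-0.3,0],[-0.3,-0.2,0,0],[0,0,0,0],[0,0,0,0],[0,0,0,0],[0,0,0,0],[0,0,0,0]]]'; python3 -c "
from h import *
im,M=pic('wrist','w5')
go((575,178.3),120)
print(np.round(np.degrees(M[:3,2]),2))
C=calibration('wrist');K=C['mtx'];H=C['hand_eye']
d=H[:3,:3]@np.linalg.inv(K)@np.array([321.3,272,1.]);o=H[:3,3];print('held in tool',o+d*(-19-o[2])/d[2])
print(proj('wrist',(575,178.3,40),M))
"
```

```text
time: 8.68
tool_pos: [576.7, 174.6, 129.4]
tcp_rot: [177.2, 2.4, -71.9]
ft_force: [0.1, -0.2, -1.8]
finger_gap: 57.6
t 8.73 tcp [576.7 174.5 129.3] rpy [177.17   2.42 -71.95] gap 57.7 F [ 1.4  0.5 -2.1]
  tool-mm [-3.7 -0.   9.5] units [-0.19 -0.    0.48] yaw d 0.0 = -0.00 units (tool z) j6 82
[ -3.43   1.43 -57.18]
held in tool [  0.8150853    0.55950426 -19.        ]
[320.07754028 196.20486698]
```

View pics/w5.png

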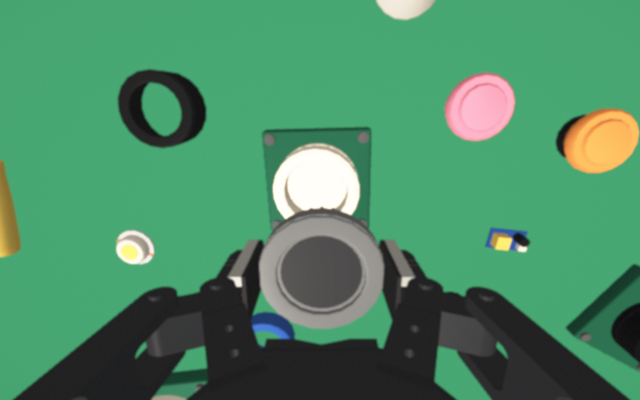

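```bash
python3 -c "
from h import *
im=cv2.imread('pics/w5.png')
cv2.imwrite('pics/w5c.png',cv2.resize(im[120:260,240:400],None,fx=5,fy=4,interpolation=cv2.INTER_CUBIC))
M=T()
h=cv2.cvtColor(im,cv2.COLOR_BGR2HSV);m=cv2.inRange(h,np.array([0,0,150]),np.array([179,70,255]));m[205:]=0;m[:,:255]=0;m[:,375:]=0;m[:135]=0
cs,_=cv2.findContours(m,cv2.RETR_EXTERNAL,cv2.CHAIN_APPROX_NONE);c=max(cs,key=cv2.contourArea)[:,0]
c=c[c[:,1]<202]
from scipy.optimize import least_squares
P=np.array([cast('wrist',q,40,M)[:2] for q in c.astype(float)])
r=least_squares(lambda v:np.hypot(P[:,0]-v[0],P[:,1]-v[1])-v[2],[575,178,35],loss='soft_l1');print(r.x,np.abs(r.fun).mean(),c.min(0),c.max(0))
"
```

```text
[580.91766448 183.59135466  34.51739326] 0.6852913121538553 [272 143] [359 201]
```

View pics/w5c.png

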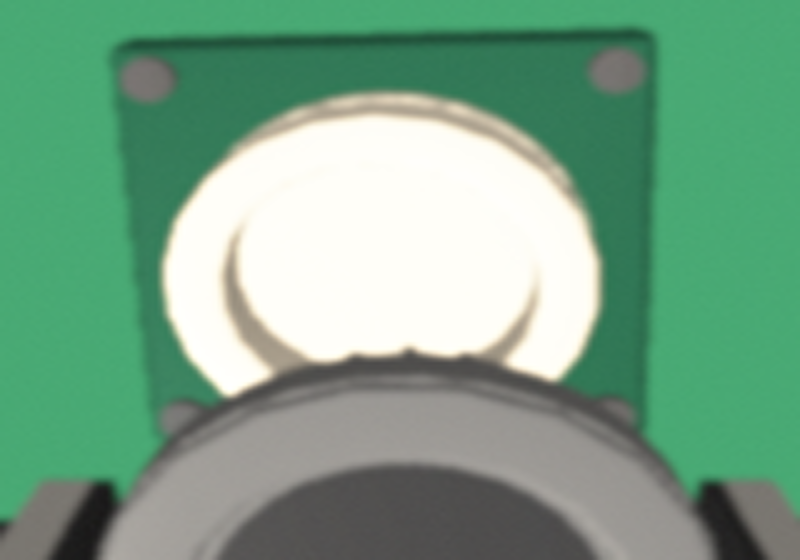

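```bash
python3 -c "
from h import *
im=cv2.imread('pics/w5.png')
M=T()
h=cv2.cvtColor(im,cv2.COLOR_BGR2HSV);m=cv2.inRange(h,np.array([0,0,225]),np.array([179,70,255]));m[205:]=0;m[:,:255]=0;m[:,375:]=0;m[:135]=0
m=cv2.morphologyEx(m,cv2.MORPH_OPEN,np.ones((5,5),np.uint8))
cs,_=cv2.findContours(m,cv2.RETR_EXTERNAL,cv2.CHAIN_APPROX_NONE);c=max(cs,key=cv2.contourArea)[:,0]
c=c[c[:,1]<200]
from scipy.optimize import least_squares
P=np.array([cast('wrist',q,40,M)[:2] for q in c.astype(float)])
r=least_squares(lambda v:np.hypot(P[:,0]-v[0],P[:,1]-v[1])-35,[575,178],loss='soft_l1');print(r.x,np.abs(r.fun).mean(),c.min(0),c.max(0))
n=cast('wrist',(316.5,190),40,M);print(n, proj('wrist',(*r.x,40),M))
# held axis bottom point in world
print((M@np.array([.8,.6,20.5,1]))[:3],(M@np.array([.8,.6,-19,1]))[:3])
"
```

```text
[576.60180921 181.79001326] 3.4747312908302646 [273 149] [358 199]
[579.0158839  182.48058424  40.        ] [316.3986049  192.99347002]
[575.135146   174.07640683 108.86798258] [577.50757832 173.09679909 148.28450112]
```

```bash
python3 -c "
from h import *
p=T()[:3,3]; go(p[:2]+[2.3,8.5],p[2]-58)"
```

```text
t 8.73 tcp [576.7 174.5 129.3] rpy [177.17   2.42 -71.95] gap 57.7 F [ 1.4  0.5 -2.1]
  tool-mm [-4.9 -7.7 58. ] units [-0.25 -0.38  2.9 ] yaw d 0.0 = -0.00 units (tool z) j6 82
```

```bash
python3 -m pendant '[[[-0.25,-0.38,0.3,0],[0,0,0.5,0],[0,0,0.6,0],[0,0,0.6,0],[0,0,0.5,0],[0,0,0.3,0],[0,0,0,0],[0,0,0,0],[0,0,0,0],[0,0,0,0]]]'; python3 -c "
from h import *
im,M=pic('wrist','w6');pic('scene','s6');pic('top','t6')
go((579,183),50)
print(np.round(np.degrees(M[:3,2]),2))
a=cv2.imread('pics/s6.png')[210:310,290:420];b=cv2.imread('pics/t6.png')[90:190,170:300]
cv2.imwrite('pics/st6.png',np.hstack([cv2.resize(x,None,fx=3,fy=4,interpolation=cv2.INTER_CUBIC) for x in (a,b)]))
"
```

```text
time: 9.57
tool_pos: [576.6, 182.1, 63.7]
tcp_rot: [176.8, 2.4, -72.1]
ft_force: [-0.5, -0.5, -1.5]
finger_gap: 57.7
t 9.72 tcp [577.  182.2  64.1] rpy [176.89   2.44 -72.05] gap 57.6 F [-0.7 -0.1 -1.3]
  tool-mm [ 0.4 -3.  14. ] units [ 0.02 -0.15  0.7 ] yaw d 0.0 = -0.00 units (tool z) j6 83
[ -3.77   1.35 -57.16]
```

View pics/w6.png

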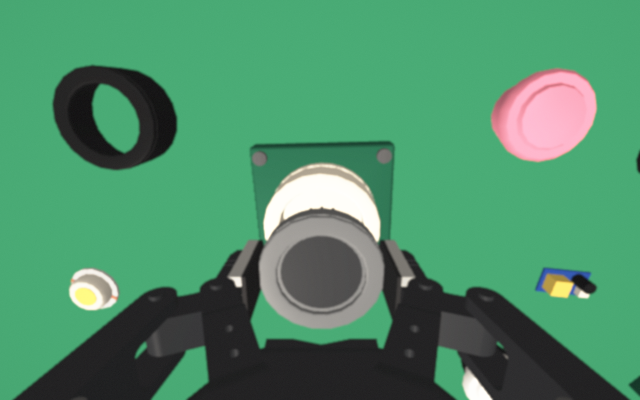

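View pics/st6.png

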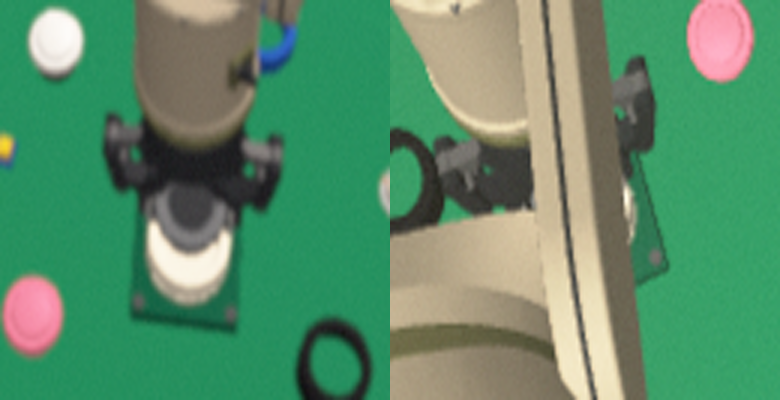

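```bash
python3 -c "
from h import *
im=cv2.imread('pics/w6.png')
cv2.imwrite('pics/w6c.png',cv2.resize(im[150:290,240:400],None,fx=5,fy=4,interpolation=cv2.INTER_CUBIC))
M=T()
for a in ((578.5,182.3),(577,180),(580,183)):
  print(a,[np.round(proj('wrist',(a[0]+35*np.cos(t),a[1]+35*np.sin(t),40),M)).tolist() for t in np.radians([0,18,45,90,108,-72,-30])])
"
```

```text
(578.5, 182.3) [[342.0, 175.0], [322.0, 172.0], [294.0, 178.0], [265.0, 211.0], [264.0, 228.0], [382.0, 230.0], [368.0, 192.0]]
(577, 180) [[345.0, 179.0], [325.0, 176.0], [297.0, 182.0], [269.0, 215.0], [267.0, 231.0], [384.0, 234.0], [371.0, 196.0]]
(580, 183) [[342.0, 172.0], [322.0, 169.0], [294.0, 175.0], [265.0, 209.0], [263.0, 225.0], [382.0, 228.0], [368.0, 189.0]]
```

View pics/w6c.png

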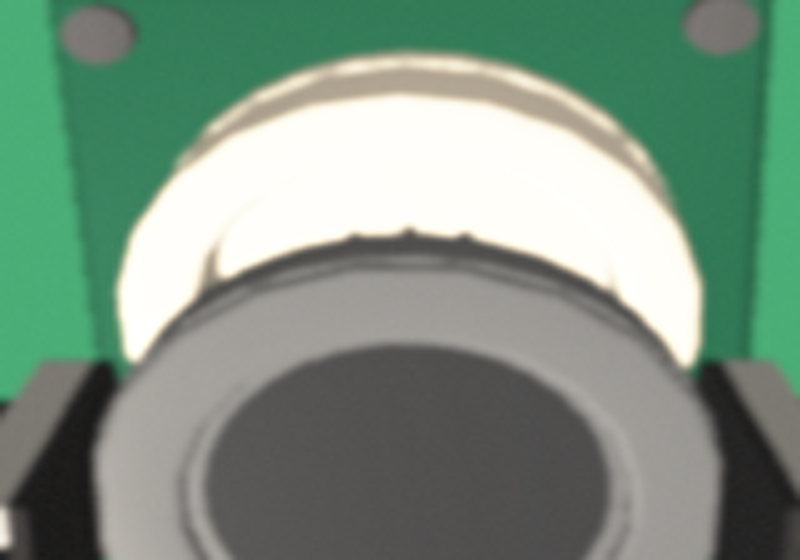

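```bash
python3 -c "
from h import *
M=T()
top=(M@np.array([.8,.6,-19,1]))[:3]; b=top+np.array([-1.9,.4,-40]);print(top,b)
for a in (b[:2],b[:2]+[2,0]):
  print(a,[np.round(proj('wrist',(a[0]+23*np.cos(t),a[1]+23*np.sin(t),z),M),1).tolist() for z in (b[2],72-1,) for t in np.radians([18])])
go(np.array([578,182.3])-b[:2]+M[:2,3]+[0,0],M[2,3]-20)
"
```

```text
[577.87869672 180.76234491  83.09176889] [575.97869672 181.16234491  43.09176889]
[575.97869672 181.16234491] [[322.6, 198.7], [320.3, 218.8]]
[577.97869672 181.16234491] [[323.8, 195.6], [321.6, 215.2]]
t 9.72 tcp [577.  182.2  64.1] rpy [176.89   2.44 -72.05] gap 57.6 F [-0.7 -0.1 -1.3]
  tool-mm [ 0.4 -3.4 19.8] units [ 0.02 -0.17  0.99] yaw d 0.0 = -0.00 units (tool z) j6 83
```

```bash
python3 -c "
from h import *
M=T()
top=(M@np.array([.8,.6,-19,1]))[:3]; print(np.degrees(np.arctan2(-M[1,1],-M[0,1])))
ax=np.array([.047,-.01,1]);ax/=np.linalg.norm(ax)
u=-M[:3,1]
for r,h in ((30,0),(30,-12),(23,-12),(23,-40),(21,0)):
  for s in (1,-1): print(r,h,s,np.round(proj('wrist',top+ax*h+u*r*s,M),1))
"
python3 -c "
import cv2
im=cv2.imread('pics/w4.png');cv2.imwrite('pics/w4c.png',cv2.resize(im[190:330,240:400],None,fx=5,fy=4,interpolation=cv2.INTER_CUBIC))"
```

```text
18.081441687470257
30 0 1 [321.3 210.3]
30 0 -1 [321.2 326.7]
30 -12 1 [321.8 201.6]
30 -12 -1 [321.6 310.6]
23 -12 1 [321.8 215.7]
23 -12 -1 [321.7 299.1]
23 -40 1 [322.7 198. ]
23 -40 -1 [322.5 270.6]
21 0 1 [321.3 229.7]
21 0 -1 [321.2 311. ]
```

View pics/w4c.png

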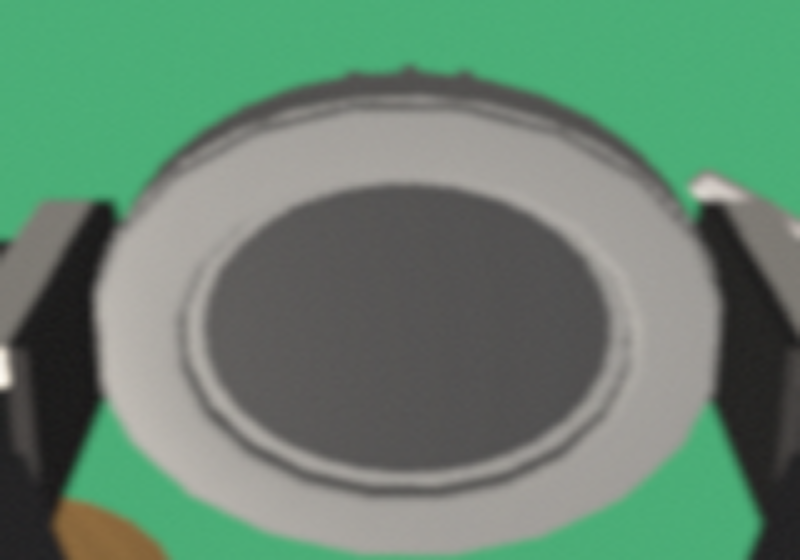

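```bash
python3 -c "
from h import *
from scipy.optimize import least_squares
c=calibration('wrist');K=c['mtx'];Hi=np.linalg.inv(c['hand_eye'])
def pr(p):
    q=Hi@np.array([*p,1.]);return (K@q[:3]/q[2])[:2]
# tool frame: axis dir of part (down) = (0,sin a,cos a); top center (0.8,ty,tz)
def res(v,R=30,full=False):
    ty,tz,a=v; t=np.array([.8,ty,tz]); dn=np.array([0,np.sin(a),np.cos(a)]); f=np.array([0,-np.cos(a),np.sin(a)])
    o=[pr(t+f*R)[1]-216.9,pr(t-f*R)[1]-327.8,max(pr(t+dn*40+f*23)[1],0)-208.3, .5*(pr(t+np.array([R,0,0]))[0]-pr(t-np.array([R,0,0]))[0]-124)]
    return o
for R in (30,31,31.5):
  r=least_squares(res,[0,-19,0],args=(R,));print(R,r.x[:2],np.degrees(r.x[2]),np.round(r.fun,1))
"
```

```text
30 [  7.04348729 -10.9763431 ] 2.800232514796889 [-0.1  0.5 -0.4 -0.9]
31 [ 9.025635   -7.83963006] 1.4742718734101397 [-0.   0.2 -0.2 -0.3]
31.5 [ 9.99630585 -6.29650395] 0.8393806914169808 [-0.   0.  -0.  -0.1]
```

```bash
python3 -c "
from h import *
from scipy.optimize import least_squares
c=calibration('wrist');K=c['mtx'];Hi=np.linalg.inv(c['hand_eye'])
def pr(p):
    q=Hi@np.array([*p,1.]);return (K@q[:3]/q[2])[:2]
def res(v):
    ty,tz,a=v; t=np.array([.8,ty,tz]); dn=np.array([0,np.sin(a),np.cos(a)]); f=np.array([0,-np.cos(a),np.sin(a)])
    return [pr(t+f*31.5)[1]-216.9,pr(t-f*31.5)[1]-327.8,pr(t+dn*40+f*23)[1]-208.3, pr(t+np.array([30,0,0]))[0]-pr(t-np.array([30,0,0]))[0]-124,
     pr(t+f*21)[1]-234.5,pr(t-f*21)[1]-312.5]
r=least_squares(res,[0,-19,0]);print(r.x[:2],np.degrees(r.x[2]),np.round(r.fun,1))
ty,tz,a=r.x;M=T()
print((M@np.array([.8,ty,tz,1]))[:3],(M@np.array([.8,ty+40*np.sin(a),tz+40*np.cos(a),1]))[:3])
"
```

```text
[  7.43102681 -10.79160337] 0.7886743642156373 [-1.8  1.9 -1.7 -2.   1.6 -0.1]
[570.86278519 178.84015226  75.27365765] [567.74893749 179.6187938   35.40264475]
```

```bash
python3 -c "
from h import *
for z in (75,79,83): print(z,np.round(cast('scene',(353.3,261.7),z),1))
print(proj('scene',(603,-340,40)), proj('scene',(578,182.3,40)),proj('scene',(575,178.3,40)))
im=cv2.imread('pics/s6.png');cv2.imwrite('pics/s6c.png',cv2.resize(im[240:300,320:390],None,fx=9,fy=9,interpolation=cv2.INTER_CUBIC))
im=cv2.imread('pics/scene0.png');cv2.imwrite('pics/s0c.png',np.hstack([cv2.resize(im[240:300,320:390],None,fx=5.7,fy=5.7,interpolation=cv2.INTER_CUBIC),cv2.resize(im[175:235,145:215],None,fx=5.7,fy=5.7,interpolation=cv2.INTER_CUBIC)]))
"
```

```text
75 [577.6 181.2  75. ]
79 [579.6 181.8  79. ]
83 [581.5 182.3  83. ]
[180.53112624 201.65820211] [352.71067226 268.08755289] [351.73309955 266.48701204]
```

View pics/s6c.png

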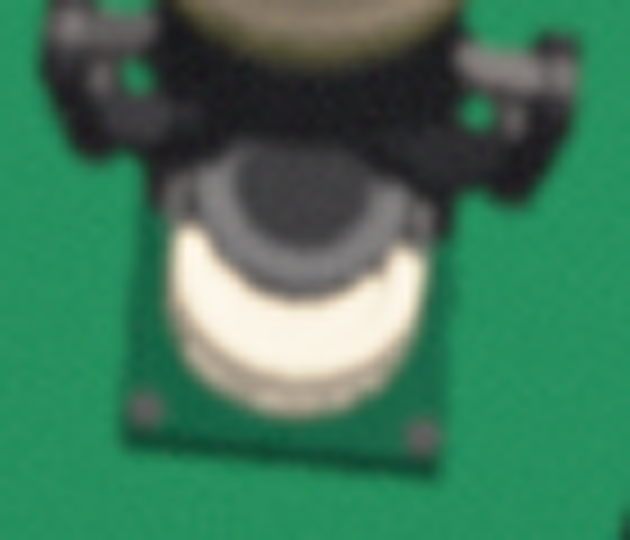

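View pics/s0c.png

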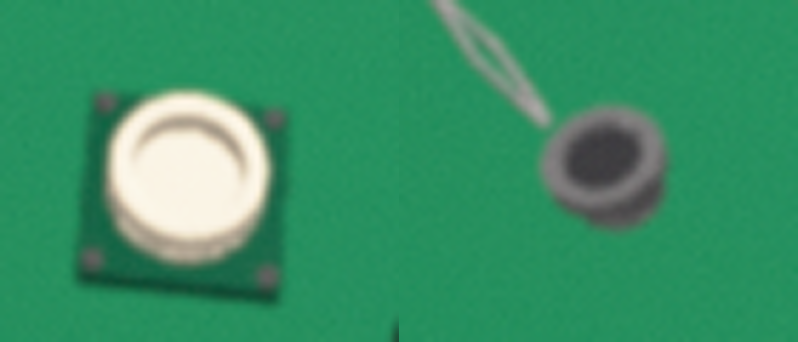

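```bash
python3 -c "
from h import *
p=T()[:3,3]; go(p[:2]+[1,.7],p[2]-10)"; python3 -m pendant '[[[0,-0.1,0.12,0],[0,0,0.15,0],[0,0,0.15,0],[0,0,0.1,0],[0,0,0,0],[0,0,0,0],[0,0,0,0],[0,0,0,0],[0,0,0,0],[0,0,0,0]]]' ; python3 -c "
from h import *
im,M=pic('wrist','w7');im,_=pic('scene','s7')
cv2.imwrite('pics/s7c.png',cv2.resize(im[240:300,320:390],None,fx=9,fy=9,interpolation=cv2.INTER_CUBIC))
go((579,183),50);print(sense()['wrist_torque'])"
```

```text
t 9.72 tcp [577.  182.2  64.1] rpy [176.89   2.44 -72.05] gap 57.6 F [-0.7 -0.1 -1.3]
  tool-mm [ 0.1 -1.7  9.9] units [ 0.   -0.09  0.5 ] yaw d 0.0 = -0.00 units (tool z) j6 83
time: 10.55
tool_pos: [579.5, 183.3, 54.1]
tcp_rot: [177.0, 2.4, -72.0]
ft_force: [0.5, 0.1, -2.3]
finger_gap: 57.4
t 10.65 tcp [579.5 183.3  54.1] rpy [177.04   2.42 -72.05] gap 57.4 F [ 0.2  0.2 -1.6]
  tool-mm [0.3 0.4 4.1] units [0.02 0.02 0.2 ] yaw d 0.0 = -0.00 units (tool z) j6 83
[-0.04420449 -0.03949698 -0.04706141]
```

View pics/w7.png

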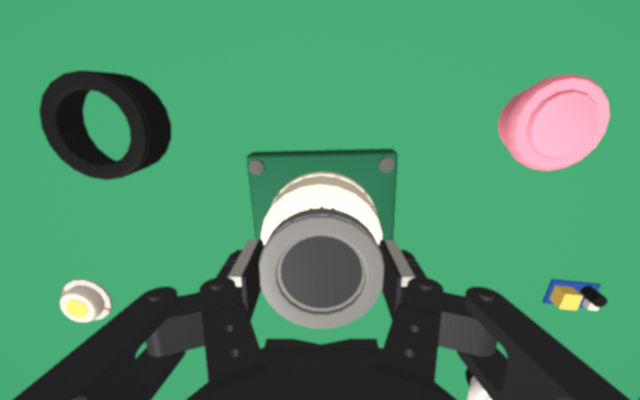

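View pics/s7c.png

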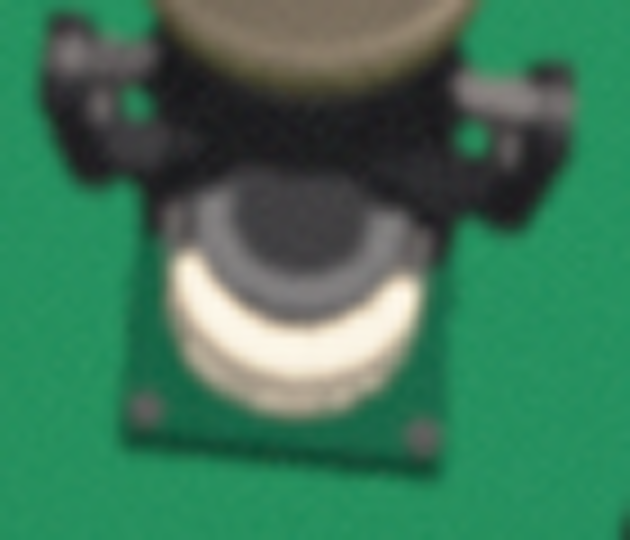

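```bash
python3 -m pendant '[[[0,-0.04,0.15,0],[0,-0.02,0.15,0],[0,-0.02,0.15,0],[0,-0.02,0.1,0],[0,0,0,0],[0,0,0,0],[0,0,0,0],[0,0,0,0],[0,0,0,0],[0,0,0,0]]]' ; python3 -c "
from h import *
im,M=pic('wrist','w8');im,_=pic('scene','s8')
cv2.imwrite('pics/s8c.png',cv2.resize(im[240:300,320:390],None,fx=9,fy=9,interpolation=cv2.INTER_CUBIC))
go((579,183),50);print(sense()['wrist_torque'])"
```

```text
time: 11.48
tool_pos: [581.4, 184.4, 42.7]
tcp_rot: [177.1, 2.4, -72.0]
ft_force: [-0.7, 0.3, 0.3]
finger_gap: 57.4
t 11.58 tcp [581.4 184.4  42.7] rpy [177.1    2.41 -72.05] gap 57.6 F [-0.6  0.1 -0.2]
  tool-mm [ 0.3  3.1 -7.2] units [ 0.01  0.15 -0.36] yaw d 0.0 = -0.00 units (tool z) j6 83
[-0.03966851  0.05233173  0.02019175]
```

View pics/s8c.png

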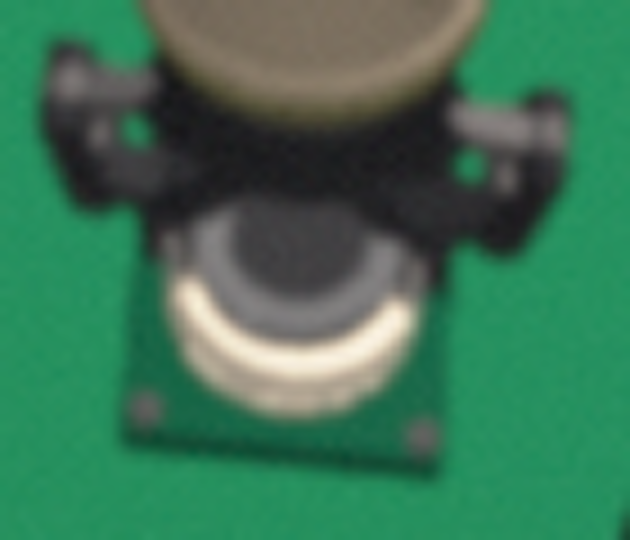

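```bash
python3 -m pendant '[[[0,0.08,0.1,0],[0,0,0.05,0],[0,0,0.05,0],[0,0,0,0],[0,0,0,0],[0,0,0,0],[0,0,0,0],[0,0,0,0],[0,0,0,0],[0,0,0,0]]]' ; python3 -c "
from h import *
go((579,183),50);print(sense()['wrist_torque'])"
```

```text
time: 12.42
tool_pos: [581.6, 184.5, 42.6]
tcp_rot: [177.4, 2.4, -72.0]
ft_force: [-0.5, 0.4, 0.1]
finger_gap: 57.6
t 12.42 tcp [581.6 184.5  42.6] rpy [177.39   2.39 -72.03] gap 57.6 F [-0.5  0.4  0.1]
  tool-mm [ 0.3  3.3 -7.3] units [ 0.01  0.17 -0.37] yaw d 0.0 = -0.00 units (tool z) j6 83
[-0.05934203  0.03092113 -0.05281035]
```

```bash
python3 -m pendant '[[[0,0,0,0],[0,0,0,0],[0,0,0,0],[0,0,0,0],[0,0,0,0],[0,0,-0.6,0],[0,0,-1,0],[0,0,-1,0],[0,0,-1,0],[0,0,-0.5,0]]]' 1; python3 -c "
from h import *
im,M=pic('wrist','w9');im,_=pic('scene','s9')
cv2.imwrite('pics/s9c.png',cv2.resize(im[240:300,320:390],None,fx=9,fy=9,interpolation=cv2.INTER_CUBIC))
go((449,332),90);print(np.degrees(M[:3,2]))"
```

```text
time: 13.25
tool_pos: [583.6, 181.8, 125.9]
tcp_rot: [177.0, 2.4, -72.0]
ft_force: [0.7, 0.1, 0.4]
finger_gap: 85.6
t 13.35 tcp [584.4 181.9 125.9] rpy [177.08   2.43 -72.04] gap 85.6 F [ 0.3 -0.9 -0.1]
  tool-mm [-182.8   80.2   47.8] units [-9.14  4.01  2.39] yaw d 0.0 = -0.00 units (tool z) j6 83
[ -3.6396622    1.37981421 -57.16340894]
```

View pics/w9.png

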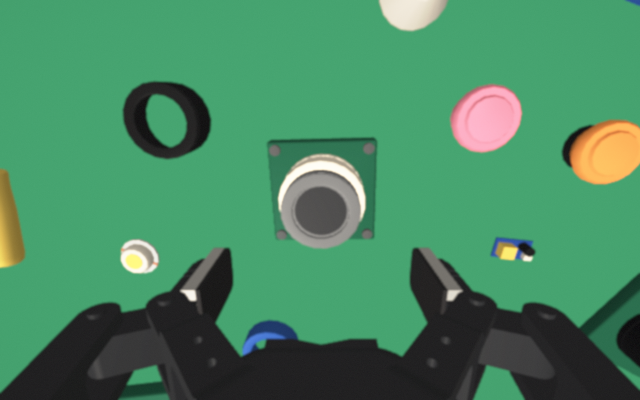

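View pics/s9c.png

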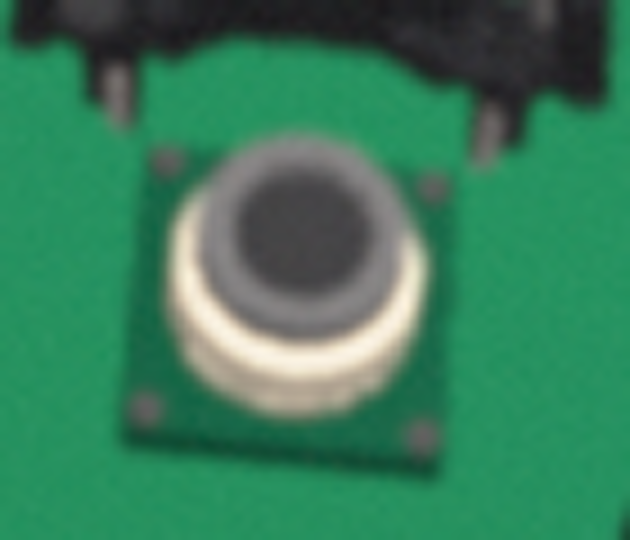

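```bash
python3 -c "
from h import *
M=T();im=cv2.imread('pics/w9.png')
for n,uv,z in (('hs',(321,209),60),('led',(133.5,260),13),('yel',(134,261),13),('bez',(160,122),28),('amb',(607,150),28),('nest',(322,197),40)):
    print(n,np.round(cast('wrist',uv,z,M),1))
print(cast('scene',(353.6,266.1),60))
print(blobs(im,(22,120,120),(35,255,255)))
go((452,335),60)
"
```

```text
hs [581.5 183.4  60. ]
led [451.6 337.5  13. ]
yel [450.6 336.9  13. ]
bez [597.5 322.4  28. ]
amb [685.   -8.9  28. ]
nest [583.6 184.1  40. ]
[581.25971478 184.69170506  60.        ]
[(133.5, 261.0, 14, 11, 105), (506.1, 251.3, 20, 16, 212), (8.7, 226.2, 24, 97, 1485)]
t 13.35 tcp [584.4 181.9 125.9] rpy [177.08   2.43 -72.04] gap 85.6 F [ 0.3 -0.9 -0.1]
  tool-mm [-183.5   74.9   77.6] units [-9.17  3.74  3.88] yaw d 0.0 = -0.00 units (tool z) j6 83
```

```bash
python3 -m pendant '[[[-0.7,0.2,-0.1,0],[-1,0.4,0,0],[-1,0.4,0.2,0],[-1,0.4,0.4,0],[-1,0.4,0.4,0],[-1,0.4,0.4,0],[-1,0.4,0.4,0],[-1,0.4,0.4,0],[-1,0.4,0.3,0],[-0.5,0.2,0.2,0]]]'; python3 -c "
from h import *
im,M=pic('wrist','w10');go((451,336.5),30);print(np.degrees(M[:3,2]))
for b in blobs(im,(22,120,120),(35,255,255)): print(b,cast('wrist',b[:2],13,M))"
```

```text
time: 14.18
tool_pos: [442.1, 342.1, 74.3]
tcp_rot: [176.4, 2.4, -72.3]
ft_force: [0.3, -0.1, -0.8]
finger_gap: 85.2
t 14.23 tcp [440.6 342.6  73.3] rpy [176.25   2.41 -72.3 ] gap 85.4 F [-1.9  0.2 -1.7]
  tool-mm [ 10.8 -10.8  42.3] units [ 0.54 -0.54  2.11] yaw d 0.0 = -0.00 units (tool z) j6 102
[ -4.19173301   1.17846879 -57.13008783]
(333.5, 200.4, 22, 20, 320) [449.3358029  337.32889932  13.        ]
(150.0, 133.5, 46, 149, 5756) [455.50095997 468.37814606  13.        ]
```

View pics/w10.png

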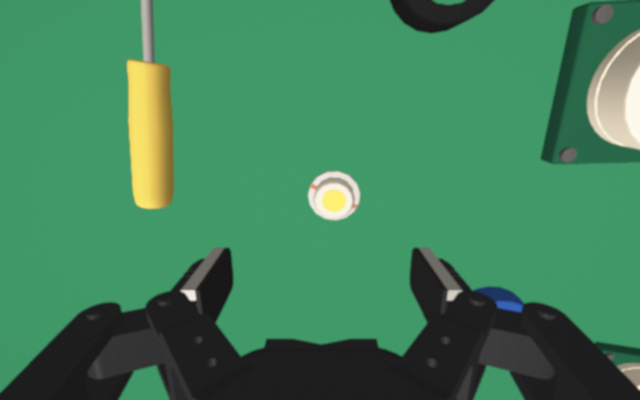

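```bash
python3 -c "
from h import *
go((450,337),14)"; python3 -m pendant '[[[0.3,-0.3,0.3,0],[0.2,-0.3,0.6,0],[0,0,0.8,0],[0,0,0.7,0],[0,0,0.4,0],[0,0,0.2,0],[0,0,0,0],[0,0,0,0],[0,0,0,0],[0,0,0,0]]]' 0.1; python3 -c "
from h import *
im,M=pic('wrist','w11');go((450,337),3);print(np.degrees(M[:3,2]))
for b in blobs(im,(22,120,120),(35,255,255)): print(b,cast('wrist',b[:2],13,M))"
```

```text
t 14.23 tcp [440.6 342.6  73.3] rpy [176.25   2.41 -72.3 ] gap 85.4 F [-1.9  0.2 -1.7]
  tool-mm [ 10.7 -11.1  58.3] units [ 0.53 -0.55  2.92] yaw d 0.0 = -0.00 units (tool z) j6 102
time: 15.07
tool_pos: [454.8, 333.5, 7.1]
tcp_rot: [176.3, 2.3, -72.3]
ft_force: [0.3, -0.2, 0.1]
finger_gap: 47.2
t 15.12 tcp [455.  333.6   7.4] rpy [176.28   2.27 -72.3 ] gap 47.1 F [-0.4  0.6  0.6]
  tool-mm [-4.6  3.5  4.8] units [-0.23  0.17  0.24] yaw d 0.0 = -0.00 units (tool z) j6 100
[ -4.25474704   1.00970792 -57.12866152]
(309.2, 264.4, 31, 26, 594) [449.60760639 337.1652178   13.        ]
(45.1, 172.0, 92, 207, 13735) [456.77691871 468.83594405  13.        ]
```

View pics/w11.png

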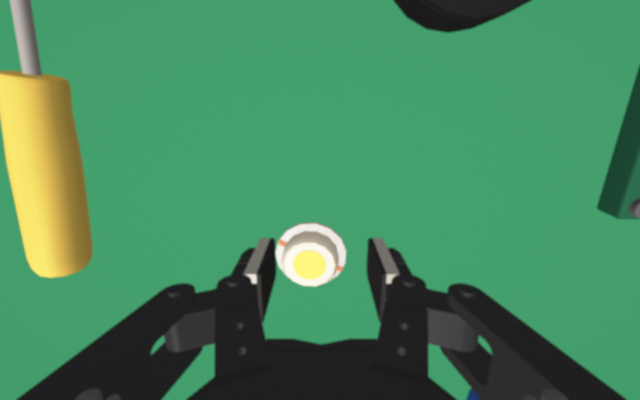

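```bash
python3 -m pendant '[[[-0.2,0.15,0.15,0],[0,0,0.02,0],[0,0,0,0],[0,0,0,0],[0,0,0,0],[0,0,0,0],[0,0,0,0],[0,0,0,0],[0,0,0,0],[0,0,0,0]]]' 0.1; python3 -c "
from h import *
im,M=pic('wrist','w12');go((450,337),3);print(np.degrees(M[:3,2]))
for b in blobs(im,(22,120,120),(35,255,255)): print(b,cast('wrist',b[:2],13,M))"
```

```text
time: 15.95
tool_pos: [451.5, 338.2, 6.4]
tcp_rot: [176.5, 2.3, -72.2]
ft_force: [0.5, 0.9, -0.8]
finger_gap: 47.0
t 16.00 tcp [451.5 338.2   6.4] rpy [176.51   2.32 -72.23] gap 47.2 F [ 0.4  0.4 -0.1]
  tool-mm [0.8 1.6 3.4] units [0.04 0.08 0.17] yaw d 0.0 = -0.00 units (tool z) j6 100
[ -4.02700156   1.13924259 -57.14273125]
(320.0, 262.3, 31, 27, 618) [449.65432154 337.20130719  13.        ]
(54.1, 167.2, 97, 209, 13993) [457.28962982 469.08647863  13.        ]
```

View pics/w12.png

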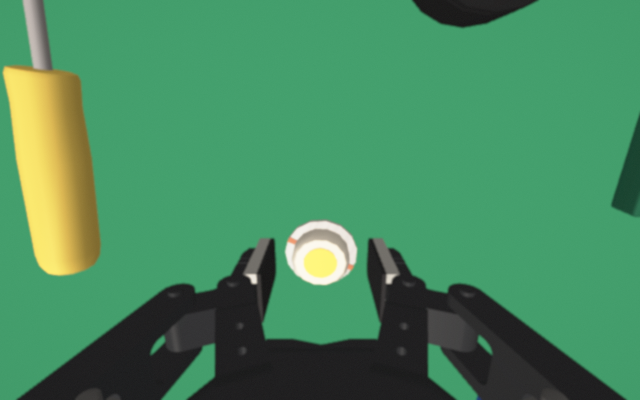

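```bash
python3 -m pendant '[[[0.03,0.08,0.15,0],[0,0.01,0.03,0],[0,0.01,0.03,0],[0,0.01,0.02,0],[0,0,0.02,0],[0,0,0.0,0],[0,0,0,0],[0,0,0,0],[0,0,0,0],[0,0,0,0]]]' -0.8 35; python3 -c "
from h import *
im,M=pic('wrist','w13');go((450,337),3);print(np.degrees(M[:3,2]))
for b in blobs(im,(22,120,120),(35,255,255)): print(b,cast('wrist',b[:2],13,M))"
```

```text
time: 16.83
tool_pos: [451.0, 338.0, 4.5]
tcp_rot: [176.8, 2.4, -72.2]
ft_force: [-0.1, -0.4, 4.4]
finger_gap: 28.2
t 16.88 tcp [451.  338.    4.5] rpy [176.75   2.38 -72.23] gap 27.7 F [-1.1 -0.3  2.7]
  tool-mm [0.7 1.1 1.5] units [0.03 0.06 0.07] yaw d 0.0 = -0.00 units (tool z) j6 100
[ -3.80930712   1.26951978 -57.15491098]
(321.0, 262.5, 31, 28, 666) [450.3958585 336.7283246  13.       ]
(50.4, 167.0, 97, 212, 14431) [457.23407507 469.07674238  13.        ]
```

View pics/w13.png

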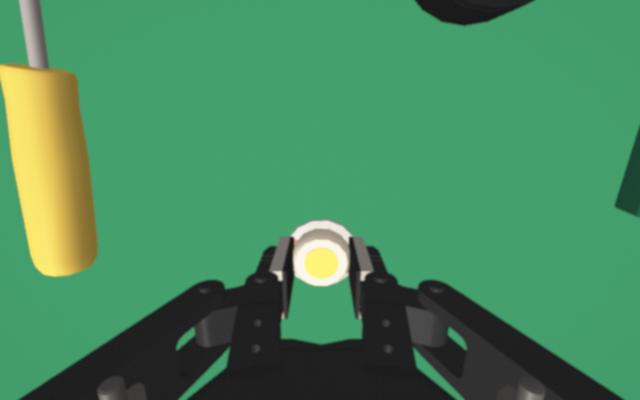

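```bash
python3 -m pendant '[[[0,0,-0.3,0],[0,0,-0.6,0],[0,0,-1,0],[0,0,-1,0],[0,0,-1,0],[0.4,-0.2,-0.6,0],[0.8,-0.4,-0.2,0],[1,-0.5,0,0],[1,-0.5,0,0],[1,-0.5,0,0]]]'; python3 -c "
from h import *
im,M=pic('wrist','w14');go((581.4,184),95);print(np.degrees(M[:3,2]))
for b in blobs(im,(22,120,120),(35,255,255)): print(b)"
```

```text
time: 17.72
tool_pos: [522.1, 269.5, 103.0]
tcp_rot: [176.7, 2.4, -71.9]
ft_force: [0.2, 0.1, -0.6]
finger_gap: 27.8
t 17.77 tcp [525.  266.3 103. ] rpy [176.84   2.28 -71.97] gap 27.6 F [ 0.6 -2.7  0.4]
  tool-mm [ 95.9 -28.3   2.6] units [ 4.8  -1.42  0.13] yaw d 0.0 = -0.00 units (tool z) j6 92
[ -3.83641352   1.27252414 -57.1530311 ]
(320.9, 262.4, 31, 28, 657)
(72.2, 193.9, 50, 114, 4051)
```

View pics/w14.png

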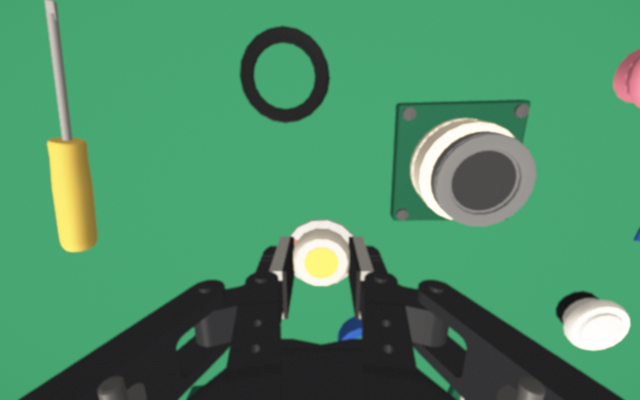

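```bash
python3 -m pendant '[[[0.9,-0.3,0,0],[0.9,-0.3,0,0],[0.9,-0.3,0,0],[0.8,-0.2,0.1,0],[0.5,-0.1,0.1,0],[0.2,0,0,0],[0,0,0,0],[0,0,0,0],[0,0,0,0],[0,0,0,0]]]'; python3 -c "
from h import *
im,M=pic('wrist','w15');go((581.4,184),80);print(np.degrees(M[:3,2]))
cv2.imwrite('pics/w15c.png',cv2.resize(im[130:290,240:400],None,fx=4.5,fy=3.7,interpolation=cv2.INTER_CUBIC))"
```

```text
time: 18.6
tool_pos: [576.1, 190.7, 99.7]
tcp_rot: [177.0, 2.3, -72.1]
ft_force: [0.6, -0.3, 1.0]
finger_gap: 28.0
t 18.65 tcp [576.1 190.9  99.7] rpy [176.99   2.34 -72.1 ] gap 28.0 F [ 0.5  0.5 -0.6]
  tool-mm [ 9.  -3.9 19.1] units [ 0.45 -0.2   0.96] yaw d 0.0 = -0.00 units (tool z) j6 84
[ -3.58172032   1.29161032 -57.16912954]
```

View pics/w15c.png

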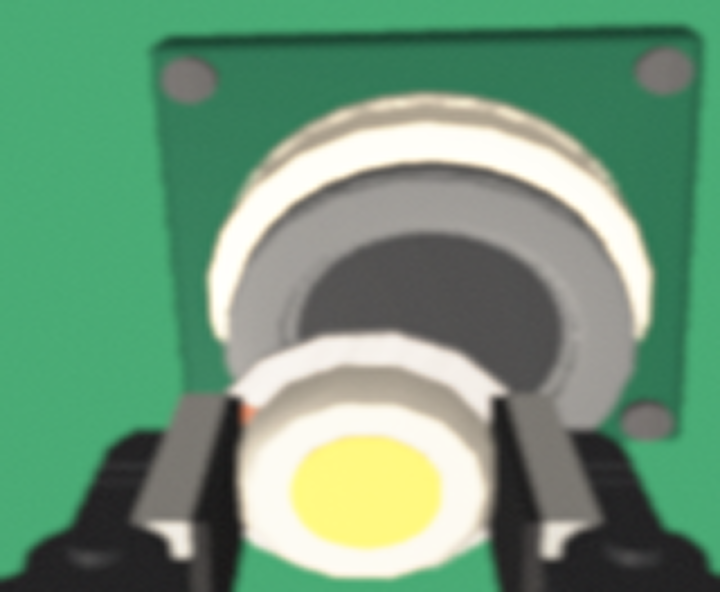

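```bash
python3 -c "
from h import *
M=T()
for v in (214,217,220): print(np.round(cast('wrist',(335.7,v),60,M),1))
for a in ((581.4,184),(580,184)):
  print([np.round(proj('wrist',np.array([*a,60])-M[:3,1]*r,M),1).tolist() for r in (30,31.5,21,-21)])
e=(M@np.array([.5,1.0,4.5,1]))[:3];print('eng bottom',e)
print('tool top front obs: flange', 130+172/3.7,'recess',130+232/3.7)
"
```

```text
[583.3 184.5  60. ]
[581.3 183.8  60. ]
[579.3 183.1  60. ]
[[336.2, 170.6], [336.2, 168.2], [335.9, 184.9], [335.0, 246.8]]
[[335.4, 172.7], [335.5, 170.3], [335.2, 186.9], [334.3, 248.6]]
eng bottom [575.0286754  190.22562891  95.21962506]
tool top front obs: flange 176.48648648648648 recess 192.7027027027027
```

```bash
python3 -c "
from h import *
M=T();im=cv2.imread('pics/w15.png')
cv2.imwrite('pics/w15d.png',cv2.resize(im[150:200,300:370],None,fx=11,fy=11,interpolation=cv2.INTER_CUBIC))
for a in ((581.4,184),(578,183)):
  print([np.round(proj('wrist',np.array([*a,z])-M[:3,1]*r,M),1).tolist() for r,z in ((30,60),(30,48),(35,40),(35,26),(21,60),(21,57))])
h=im[150:230,330].astype(int);print([ (150+i,h[i].tolist()) for i in range(0,50)])
"
```

```text
[[336.2, 170.6], [336.1, 165.9], [336.1, 155.7], [336.0, 151.7], [335.9, 184.9], [335.9, 183.5]]
[[335.9, 176.2], [335.8, 171.3], [335.9, 160.9], [335.8, 156.6], [335.7, 190.3], [335.7, 188.9]]
[(150, [89, 124, 52]), (151, [89, 122, 51]), (152, [88, 122, 51]), (153, [88, 122, 52]), (154, [95, 127, 76]), (155, [122, 148, 129]), (156, [161, 185, 189]), (157, [190, 216, 227]), (158, [184, 209, 223]), (159, [158, 179, 191]), (160, [145, 164, 175]), (161, [145, 164, 174]), (162, [152, 172, 185]), (163, [184, 210, 222]), (164, [228, 244, 250]), (165, [244, 253, 255]), (166, [247, 254, 255]), (167, [248, 254, 255]), (168, [248, 254, 255]), (169, [248, 254, 255]), (170, [249, 254, 255]), (171, [248, 254, 255]), (172, [238, 251, 255]), (173, [189, 213, 226]), (174, [120, 131, 139]), (175, [87, 90, 92]), (176, [98, 100, 102]), (177, [111, 114, 115]), (178, [125, 129, 131]), (179, [141, 145, 148]), (180, [150, 154, 157]), (181, [151, 156, 158]), (182, [153, 156, 159]), (183, [153, 157, 161]), (184, [152, 156, 159]), (185, [153, 158, 161]), (186, [154, 158, 161]), (187, [154, 157, 161]), (188, [154, 159, 162]), (189, [154, 159, 162]), (190, [156, 160, 163]), (191, [149, 154, 157]), (192, [135, 139, 142]), (193, [109, 111, 113]), (194, [88, 89, 91]), (195, [80, 81, 82]), (196, [81, 81, 83]), (197, [81, 82, 82]), (198, [82, 82, 83]), (199, [81, 82, 83])]
```

View pics/w15d.png

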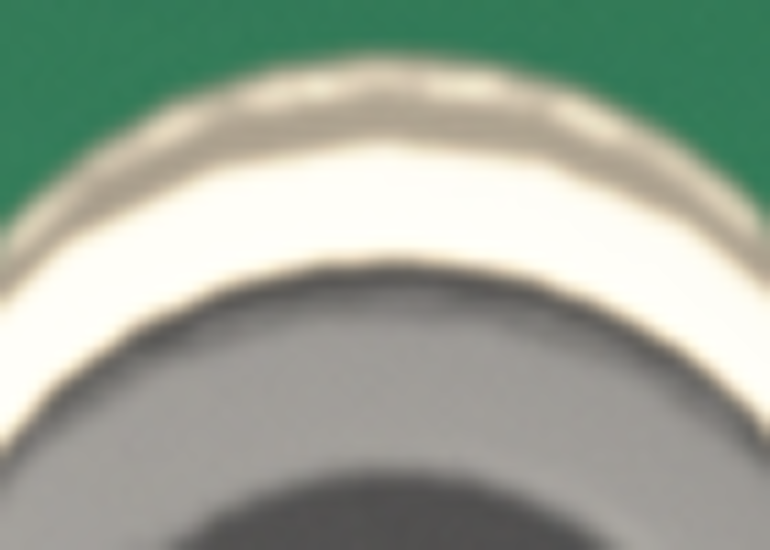

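```bash
python3 -c "
from h import *
M=T()
f=lambda x,y,z: np.round(proj('wrist',(M@np.array([x,y,z,1]))[:3],M),1)
for y in (1,3,5):
  for z in (-8.5,-6): print(y,z,'yel',f(.5,y,z),'discfront',f(.5,y-19,z+9),'holder front',f(.5,y-15,z))
print('obs yel 321,262.4 disc',130+333/3.7,'holder',130+402/3.7, 'rear',130+578/3.7,f(.5,1+15,-8.5))
go((578,182.8),70)
"
```

```text
1 -8.5 yel [320.7 261.7] discfront [320.7 219.1] holder front [320.7 233.5]
1 -6 yel [320.7 259.2] discfront [320.7 217.3] holder front [320.7 231.5]
3 -8.5 yel [320.7 265.3] discfront [320.7 222.8] holder front [320.7 237.4]
3 -6 yel [320.7 262.8] discfront [320.7 221. ] holder front [320.7 235.3]
5 -8.5 yel [320.7 268.9] discfront [320.7 226.5] holder front [320.7 241.2]
5 -6 yel [320.7 266.4] discfront [320.7 224.6] holder front [320.7 239. ]
obs yel 321,262.4 disc 220.0 holder 238.64864864864865 rear 286.2162162162162 [320.7 288.2]
t 18.65 tcp [576.1 190.9  99.7] rpy [176.99   2.34 -72.1 ] gap 28.0 F [ 0.5  0.5 -0.6]
  tool-mm [ 9.5 -0.9 29.3] units [ 0.48 -0.04  1.47] yaw d 0.0 = -0.00 units (tool z) j6 84
```

```bash
python3 -c "
from h import *
go((579.4,183.7),72)
"; python3 -m pendant '[[[0.25,-0.08,0.2,0],[0.15,-0.05,0.4,0],[0,0,0.4,0],[0,0,0.2,0],[0,0,0,0],[0,0,0,0],[0,0,0,0],[0,0,0,0],[0,0,0,0],[0,0,0,0]]]'; python3 -c "
from h import *
im,M=pic('wrist','w16');go((579.4,183.7),61.5);print(np.degrees(M[:3,2]));im2,_=pic('scene','s16')
a=cv2.resize(im[160:290,240:400],None,fx=2.5,fy=4,interpolation=cv2.INTER_CUBIC)
b=cv2.resize(im2[230:300,320:390],None,fx=5.7,fy=520/70,interpolation=cv2.INTER_CUBIC)
cv2.imwrite('pics/w16c.png',np.hstack([a,b]))"
```

```text
t 18.65 tcp [576.1 190.9  99.7] rpy [176.99   2.34 -72.1 ] gap 28.0 F [ 0.5  0.5 -0.6]
  tool-mm [ 9.  -2.4 27.2] units [ 0.45 -0.12  1.36] yaw d 0.0 = -0.00 units (tool z) j6 84
time: 19.48
tool_pos: [578.3, 185.6, 71.5]
tcp_rot: [176.9, 2.4, -72.0]
ft_force: [-0.7, 0.5, -0.4]
finger_gap: 27.6
t 19.53 tcp [578.4 185.6  71.6] rpy [176.89   2.36 -71.96] gap 27.8 F [0.  0.1 0.5]
  tool-mm [ 2.6 -0.9 10. ] units [ 0.13 -0.05  0.5 ] yaw d 0.0 = -0.00 units (tool z) j6 83
[ -3.7038448    1.27675778 -57.16168099]
```

View pics/w16c.png

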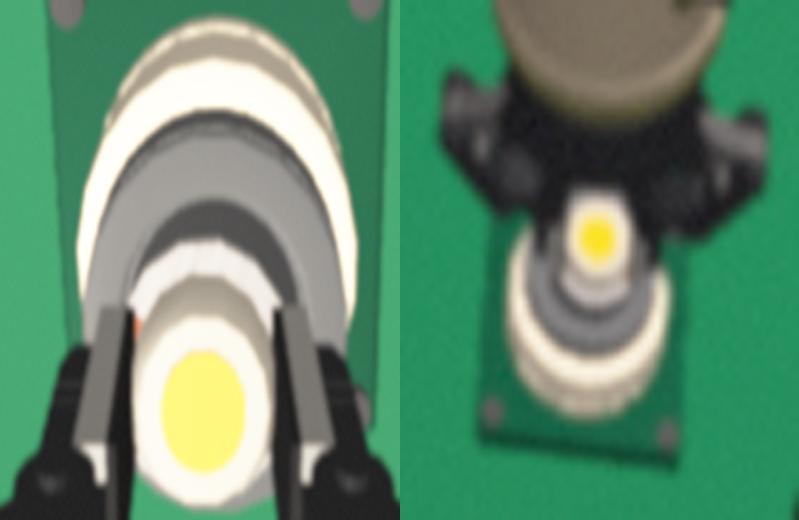

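```bash
python3 -c "
from h import *
M=T()
for a in ((578.2,182.8),(576.5,182.3)):
  print([np.round(proj('wrist',np.array([*a,z])-M[:3,1]*r,M),1).tolist() for r,z in ((30,60),(30,48),(35,40),(21,60),(21,57))])
print('obs 192, 188, 174.5, -, 209.5')
for xy in ((353.6+0,0),): pass
# scene: yellow centre
c=(320+(597-400)/5.7,230+237/(520/70)); print(c,cast('scene',c,71.5+8.5))
"
```

```text
[[325.7, 191.0], [326.3, 184.3], [326.7, 172.0], [325.6, 207.2], [325.8, 205.2]]
[[325.6, 194.2], [326.2, 187.3], [326.6, 174.9], [325.5, 210.3], [325.7, 208.2]]
obs 192, 188, 174.5, -, 209.5
(354.56140350877195, 261.90384615384613) [579.18199143 184.90867682  80.        ]
```

```bash
python3 -c "
from h import *
go((579.4,184.1),63)
"; python3 -m pendant '[[[0.1,-0.05,0.1,0],[0,0,0.15,0],[0,0,0.12,0],[0,0,0.05,0],[0,0,0,0],[0,0,0,0],[0,0,0,0],[0,0,0,0],[0,0,0,0],[0,0,0,0]]]'; python3 -c "
from h import *
im,M=pic('wrist','w17');go((579.4,183.7),61.5);print(np.degrees(M[:3,2]));im2,_=pic('scene','s17')
a=cv2.resize(im[160:290,240:400],None,fx=2.5,fy=4,interpolation=cv2.INTER_CUBIC)
b=cv2.resize(im2[230:300,320:390],None,fx=5.7,fy=520/70,interpolation=cv2.INTER_CUBIC)
cv2.imwrite('pics/w17c.png',np.hstack([a,b]))"
```

```text
t 19.58 tcp [578.4 185.6  71.6] rpy [176.88   2.36 -71.96] gap 27.6 F [-1.3  0.2 -0.3]
  tool-mm [ 2.1 -1.   8.5] units [ 0.1  -0.05  0.42] yaw d 0.0 = -0.00 units (tool z) j6 83
time: 20.42
tool_pos: [579.7, 184.1, 62.5]
tcp_rot: [176.9, 2.4, -72.0]
ft_force: [0.1, -0.3, -0.8]
finger_gap: 27.8
t 20.47 tcp [579.8 184.1  62.5] rpy [176.92   2.36 -71.97] gap 27.6 F [-0.3  0.4 -0.7]
  tool-mm [0.3 0.4 1. ] units [0.01 0.02 0.05] yaw d 0.0 = -0.00 units (tool z) j6 83
[ -3.6590411    1.28669925 -57.16434355]
```

View pics/w17c.png

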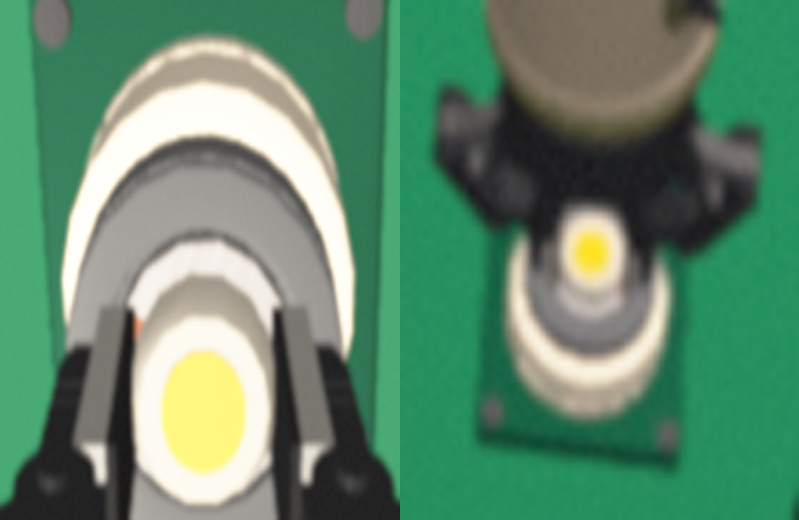

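```bash
python3 -m pendant '[[[0,0.02,0.08,0],[0,0,0.06,0],[0,0,0.04,0],[0,0,0,0],[0,0,0,0],[0,0,0,0],[0,0,0,0],[0,0,0,0],[0,0,0,0],[0,0,0,0]]]'; python3 -c "
from h import *
im,M=pic('wrist','w18');go((579.4,183.7),61.5);print(np.degrees(M[:3,2]))
a=cv2.resize(im[160:290,240:400],None,fx=4,fy=4,interpolation=cv2.INTER_CUBIC)
cv2.imwrite('pics/w18c.png',a)"
```

```text
time: 21.35
tool_pos: [580.9, 184.0, 61.5]
tcp_rot: [177.1, 2.3, -72.0]
ft_force: [-1.3, -0.1, 1.6]
finger_gap: 27.6
t 21.40 tcp [580.9 184.   61.6] rpy [177.14   2.29 -71.96] gap 27.5 F [ 0.3 -0.6  1.3]
  tool-mm [-0.2  1.5  0.1] units [-0.01  0.07  0.01] yaw d 0.0 = -0.00 units (tool z) j6 83
[ -3.42449419   1.28961498 -57.17880799]
```

View pics/w18c.png

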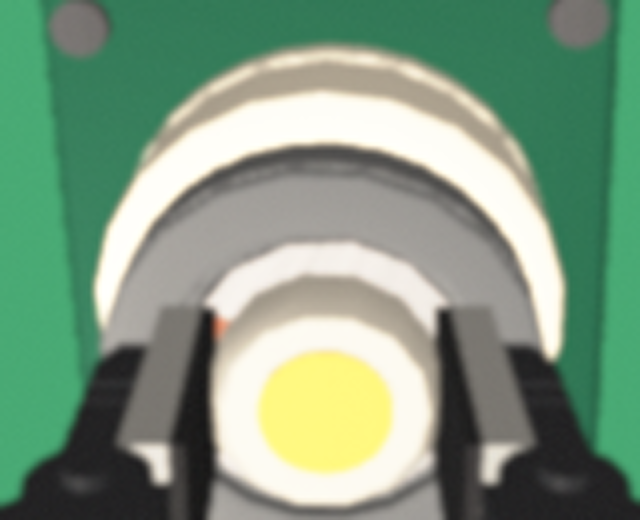

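```bash
python3 -m pendant '[[[0,0,0,0],[0,0,0,0],[0,0,0,0],[0,0,0,0],[0,0,-0.1,0],[0,0,-0.5,0],[0,0,-1,0],[0,0,-1,0],[0,0,-1,0],[0,0,-0.5,0]]]' 1; python3 -c "
from h import *
im,M=pic('wrist','w19');im2,_=pic('scene','s19');go((684,-9),75);print(np.degrees(M[:3,2]))
a=cv2.resize(im[130:260,240:400],None,fx=2.5,fy=4,interpolation=cv2.INTER_CUBIC)
b=cv2.resize(im2[230:300,320:390],None,fx=5.7,fy=520/70,interpolation=cv2.INTER_CUBIC)
cv2.imwrite('pics/w19c.png',np.hstack([a,b]))"
```

```text
time: 22.23
tool_pos: [582.9, 181.5, 144.3]
tcp_rot: [176.7, 2.4, -72.0]
ft_force: [-0.1, 0.3, -0.3]
finger_gap: 85.4
t 22.33 tcp [583.6 181.7 144.2] rpy [176.79   2.34 -71.96] gap 85.1 F [ 1.1 -0.5  0.2]
  tool-mm [215.  -39.7  58.4] units [10.75 -1.99  2.92] yaw d 0.0 = -0.00 units (tool z) j6 83
[ -3.89378377   1.20163183 -57.15068573]
```

View pics/w19c.png

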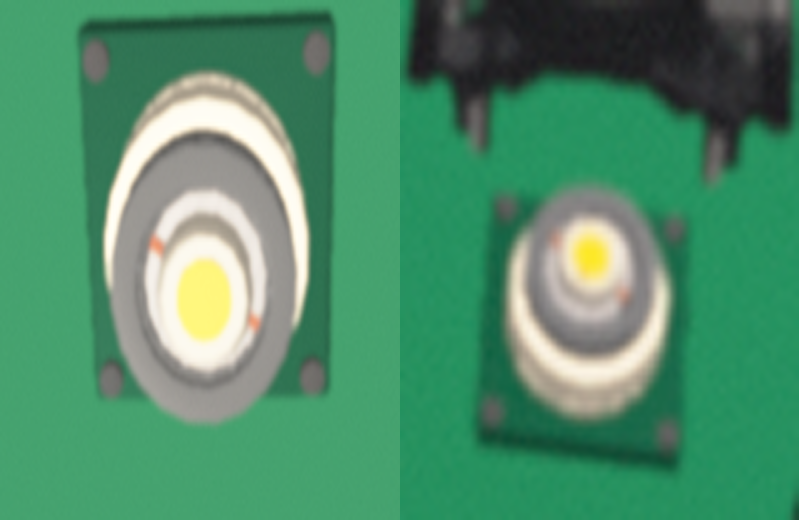

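View pics/w19.png

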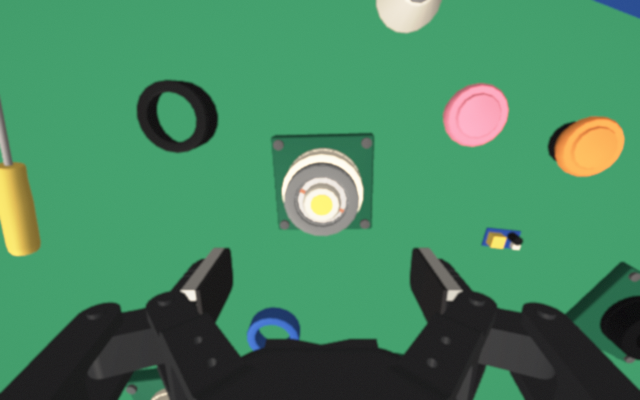

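```bash
python3 -c "
from h import *
M=T();im=cv2.imread('pics/w19.png')
for b in blobs(im,(22,120,120),(35,255,255)): print(b,cast('wrist',b[:2],70,M))
for b in blobs(im,(8,150,150),(20,255,255)): print(b,cast('wrist',b[:2],25,M))
im=cv2.imread('pics/s19.png')
for b in blobs(im,(22,120,120),(35,255,255),8): print(b,cast('scene',b[:2],70))
"; python3 -m pendant '[[[0.6,-0.1,0,0],[1,-0.15,0,0],[1,-0.2,0.2,0],[1,-0.2,0.3,0],[1,-0.2,0.4,0],[1,-0.2,0.4,0],[1,-0.2,0.4,0],[1,-0.2,0.4,0],[0.9,-0.1,0.4,0],[0.4,-0.05,0.2,0]]]'; python3 -c "
from h import *
im,M=pic('wrist','w20');go((684,-9),40);print(np.degrees(M[:3,2]))
for b in blobs(im,(8,150,150),(20,255,255)): print(b,cast('wrist',b[:2],25,M))
"
```

```text
(496.0, 240.5, 18, 16, 180) [596.26474904  47.21594335  70.        ]
(321.1, 204.5, 19, 18, 254) [580.64789052 183.25773869  70.        ]
(17.3, 211.0, 40, 93, 2716) [496.45272866 410.49526879  70.        ]
(589.0, 146.0, 69, 59, 2997) [684.4443638  -12.92338142  25.        ]
(353.0, 264.0, 5, 5, 15) [581.34327347 182.38028477  70.        ]
(473.0, 277.0, 13, 36, 314) [485.85784757 457.59721982  70.        ]
(99.1, 259.1, 6, 5, 16) [ 847.72664397 -395.92128045   70.        ]
(79.9, 256.4, 5, 4, 10) [ 863.28015661 -445.0903416    70.        ]
(63.1, 254.5, 5, 6, 15) [ 877.97050625 -487.48832112   70.        ]
(291.2, 245.8, 4, 5, 9) [603.51809283  20.30604851  70.        ]
(80.9, 245.8, 5, 5, 13) [ 839.57157646 -465.3075316    70.        ]
time: 23.17
tool_pos: [663.6, 11.8, 65.3]
tcp_rot: [176.0, 2.5, -71.7]
ft_force: [0.1, 0.8, -0.1]
finger_gap: 85.2
t 23.22 tcp [663.   11.1  64.1] rpy [175.93   2.54 -71.8 ] gap 85.6 F [-1.7 -1.1 -1.2]
  tool-mm [ 26.7 -15.3  21.9] units [ 1.33 -0.76  1.1 ] yaw d 0.0 = -0.00 units (tool z) j6 68
[ -4.55958659   1.14558439 -57.10257574]
(374.8, 203.4, 78, 74, 4402) [684.91749358 -15.39815418  25.        ]
```

View pics/w20.png

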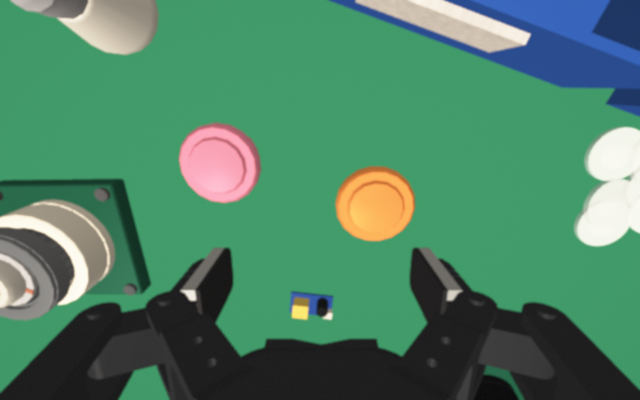

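```bash
python3 -c "
from h import *
go((684.5,-15),40)
"; python3 -m pendant '[[[0.6,-0.3,0,0],[0.6,-0.3,0.1,0],[0.3,-0.1,0.3,0],[0,0,0.3,0],[0,0,0.3,0],[0,0,0.1,0],[0,0,0,0],[0,0,0,0],[0,0,0,0],[0,0,0,0]]]'; python3 -c "
from h import *
im,M=pic('wrist','w21');go((684.5,-15),9);print(np.degrees(M[:3,2]))
for b in blobs(im,(8,150,150),(20,255,255)): print(b,cast('wrist',b[:2],25,M))
"
```

```text
t 23.22 tcp [663.   11.1  64.1] rpy [175.93   2.54 -71.8 ] gap 85.6 F [-1.7 -1.1 -1.2]
  tool-mm [ 32.5 -13.9  21.8] units [ 1.63 -0.69  1.09] yaw d 0.0 = -0.00 units (tool z) j6 68
time: 24.05
tool_pos: [678.7, -9.5, 32.8]
tcp_rot: [175.4, 2.9, -71.7]
ft_force: [0.1, 0.1, -0.2]
finger_gap: 85.4
t 24.10 tcp [678.7  -9.4  32.9] rpy [175.45   2.87 -71.72] gap 85.7 F [0.3 0.6 0.2]
  tool-mm [ 8.3 -5.6 23.2] units [ 0.41 -0.28  1.16] yaw d 0.0 = -0.00 units (tool z) j6 66
[ -5.22463017   1.28727159 -57.0425501 ]
(335.5, 237.0, 90, 83, 5730) [685.6845975  -15.63399728  25.        ]
```

View pics/w21.png

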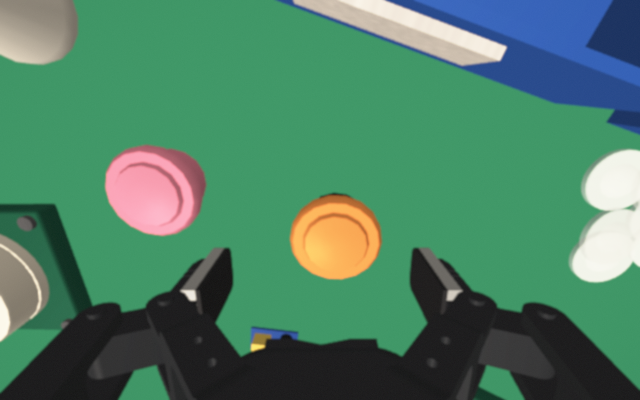

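```bash
python3 -m pendant '[[[0.25,-0.2,0.1,0],[0.16,-0.1,0.3,0],[0.02,-0.02,0.4,0],[0,0,0.3,0],[0,0,0.1,0],[0,0,0,0],[0,0,0,0],[0,0,0,0],[0,0,0,0],[0,0,0,0]]]'; python3 -c "
from h import *
im,M=pic('wrist','w22');go((685.2,-15.5),9);print(np.degrees(M[:3,2]))
for b in blobs(im,(8,150,150),(20,255,255)): print(b,cast('wrist',b[:2],25,M))
"
```

```text
time: 24.93
tool_pos: [686.2, -15.7, 5.5]
tcp_rot: [175.5, 2.9, -71.7]
ft_force: [0.1, 0.2, 0.1]
finger_gap: 85.4
t 24.98 tcp [686.4 -15.8   5.6] rpy [175.48   2.85 -71.73] gap 85.4 F [ 0.   1.  -0.3]
  tool-mm [-0.8  1.3 -3.3] units [-0.04  0.06 -0.16] yaw d 0.0 = -0.00 units (tool z) j6 65
[ -5.19230041   1.28671192 -57.04551463]
(317.2, 274.2, 105, 94, 7555) [686.33144473 -15.63128597  25.        ]
```

View pics/w22.png

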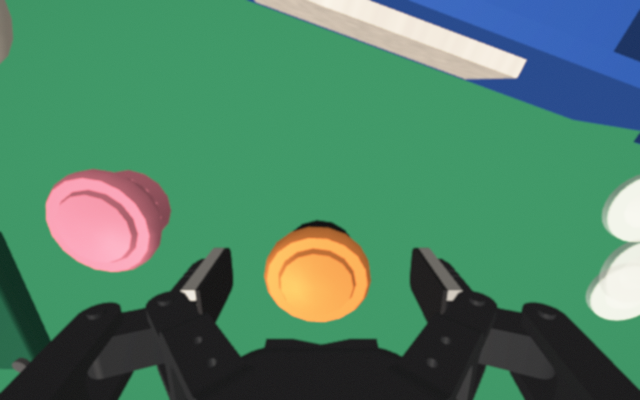

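```bash
python3 -m pendant '[[[-0.03,0.02,-0.1,0],[0,0,0,0],[0,0,0,0],[0,0,0,0],[0,0,0,0],[0,0,0,0],[0,0,0,0],[0,0,0,0],[0,0,0,0],[0,0,0,0]]]' -0.2 35; python3 -c "
from h import *
im,M=pic('wrist','w23');go((685.2,-15.5),9);print(np.degrees(M[:3,2]))
for b in blobs(im,(8,150,150),(20,255,255)): print(b,cast('wrist',b[:2],25,M))
"
```

```text
time: 25.82
tool_pos: [686.8, -15.2, 9.3]
tcp_rot: [175.6, 2.8, -71.7]
ft_force: [0.1, -0.7, 1.4]
finger_gap: 47.7
t 25.87 tcp [686.8 -15.2   9.3] rpy [175.6    2.81 -71.72] gap 47.8 F [ 0.2 -0.7  0.9]
  tool-mm [-0.2  1.6  0.5] units [-0.01  0.08  0.02] yaw d 0.0 = -0.00 units (tool z) j6 65
[ -5.05363081   1.27498881 -57.05822964]
(321.1, 270.1, 101, 92, 7219) [687.0048076  -16.75642856  25.        ]
```

View pics/w23.png

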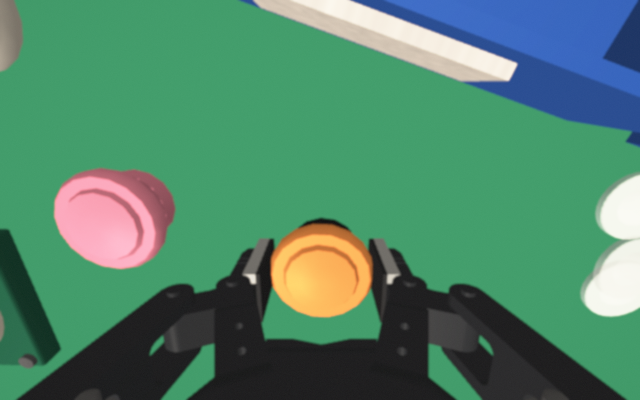

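```bash
python3 -m pendant '[[[0,0,-0.3,0],[0,0,-0.7,0],[0,0,-1,0],[0,0,-1,0],[-0.3,0,-1,0],[-0.7,0.1,-0.8,0],[-1,0.1,-0.4,0],[-1,0.1,-0.2,0],[-1,0.2,-0.1,0],[-1,0.2,0,0]]]'; python3 -c "
from h import *
im,M=pic('wrist','w24');go((579.5,183),105);print(np.degrees(M[:3,2]))
for b in blobs(im,(8,150,150),(20,255,255)): print(b)
"
```

```text
time: 26.7
tool_pos: [654.0, 70.7, 140.6]
tcp_rot: [175.9, 2.7, -72.1]
ft_force: [0.9, -0.4, -0.4]
finger_gap: 47.7
t 26.75 tcp [652.8  74.7 141.2] rpy [175.91   2.77 -71.93] gap 47.5 F [2.2 2.1 0.3]
  tool-mm [-123.8   33.    44.7] units [-6.19  1.65  2.23] yaw d 0.0 = -0.00 units (tool z) j6 73
[ -4.72193539   1.25706122 -57.0870342 ]
(321.1, 270.2, 101, 92, 7226)
```

View pics/w24.png

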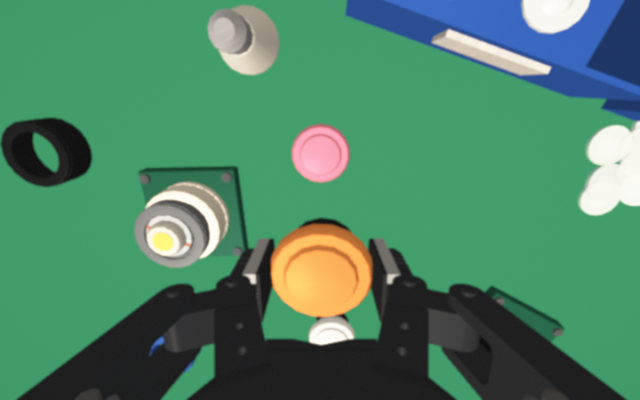

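```bash
python3 -m pendant '[[[-1,0.3,0.2,0],[-1,0.3,0.3,0],[-1,0.3,0.3,0],[-1,0.3,0.3,0],[-0.8,0.2,0.2,0],[-0.4,0.1,0.1,0],[-0.1,0,0,0],[0,0,0,0],[0,0,0,0],[0,0,0,0]]]'; python3 -c "
from h import *
im,M=pic('wrist','w25');go((579.5,183),90);print(np.degrees(M[:3,2]))
"
```

```text
time: 27.58
tool_pos: [590.8, 171.1, 131.8]
tcp_rot: [176.7, 2.5, -71.8]
ft_force: [0.2, 0.2, -0.3]
finger_gap: 47.5
t 27.63 tcp [590.9 170.9 131.8] rpy [176.68   2.54 -71.8 ] gap 47.4 F [-0.1 -0.8 -0.3]
  tool-mm [-13.2   4.6  42.8] units [-0.66  0.23  2.14] yaw d 0.0 = -0.00 units (tool z) j6 81
[ -3.95972667   1.36806192 -57.14241263]
```

View pics/w25.png

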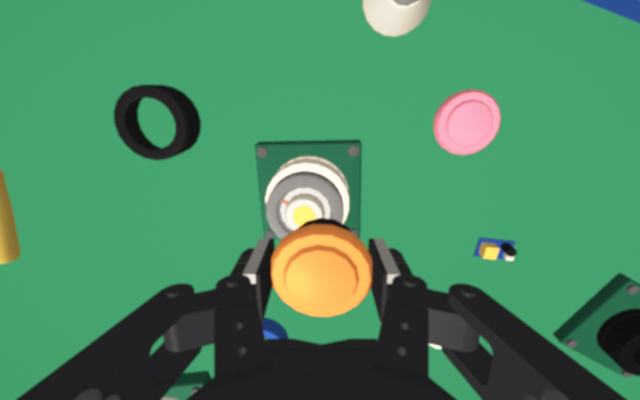

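```bash
python3 -c "
from h import *
go((581.5,183.6),88)
"; python3 -m pendant '[[[-0.3,0.05,0.2,0],[-0.25,0.05,0.5,0],[-0.05,0,0.6,0],[0,0,0.5,0],[0,0,0.2,0],[0,0,0,0],[0,0,0,0],[0,0,0,0],[0,0,0,0],[0,0,0,0]]]'; python3 -c "
from h import *
im,M=pic('wrist','w26');im2,_=pic('scene','s26');go((581.5,183.6),70.3);print(np.degrees(M[:3,2]))
a=cv2.resize(im[150:330,240:400],None,fx=2.5,fy=3,interpolation=cv2.INTER_CUBIC)
b=cv2.resize(im2[230:300,320:390],None,fx=5.7,fy=540/70,interpolation=cv2.INTER_CUBIC)
cv2.imwrite('pics/w26c.png',np.hstack([a,b]))"
```

```text
t 27.63 tcp [590.9 170.9 131.8] rpy [176.68   2.54 -71.8 ] gap 47.4 F [-0.1 -0.8 -0.3]
  tool-mm [-13.1   2.4  44.7] units [-0.65  0.12  2.23] yaw d 0.0 = -0.00 units (tool z) j6 81
time: 28.47
tool_pos: [581.5, 181.2, 86.0]
tcp_rot: [176.5, 2.5, -72.0]
ft_force: [-0.2, 0.6, -0.1]
finger_gap: 47.4
t 28.57 tcp [581.6 181.3  86.2] rpy [176.49   2.53 -71.98] gap 47.7 F [ 0.8 -0.3  0.1]
  tool-mm [-1.6 -1.6 15.9] units [-0.08 -0.08  0.8 ] yaw d 0.0 = -0.00 units (tool z) j6 83
[ -4.14168398   1.31112805 -57.1308476 ]
```

View pics/w26c.png

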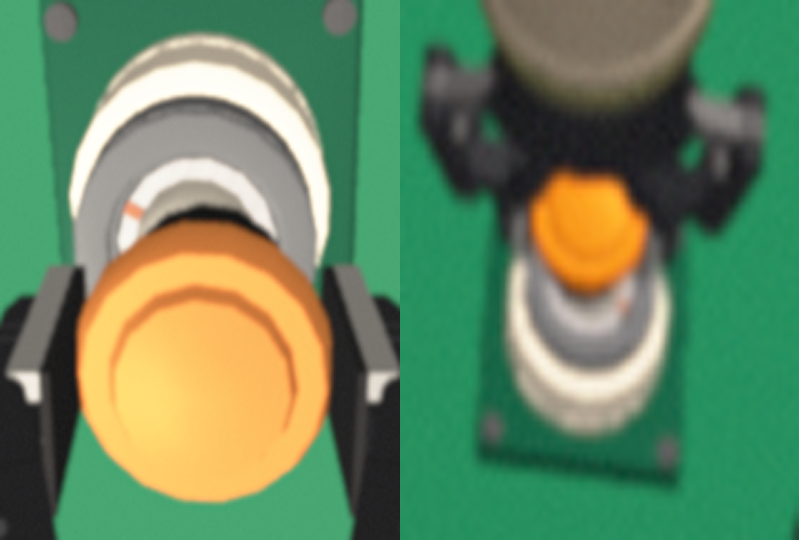

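```bash
python3 -m pendant '[[[-0.08,-0.03,0.1,0],[0,0,0.14,0],[0,0,0.12,0],[0,0,0.04,0],[0,0,0,0],[0,0,0,0],[0,0,0,0],[0,0,0,0],[0,0,0,0],[0,0,0,0]]]'; python3 -c "
from h import *
im,M=pic('wrist','w27');im2,_=pic('scene','s27');go((581.5,183.6),70.3);print(np.degrees(M[:3,2]))
a=cv2.resize(im[150:330,240:400],None,fx=2.5,fy=3,interpolation=cv2.INTER_CUBIC)
b=cv2.resize(im2[230:300,320:390],None,fx=5.7,fy=540/70,interpolation=cv2.INTER_CUBIC)
cv2.imwrite('pics/w27c.png',np.hstack([a,b]))"
```

```text
time: 29.4
tool_pos: [581.9, 183.5, 78.5]
tcp_rot: [176.6, 2.5, -72.0]
ft_force: [0.6, -0.2, 0.3]
finger_gap: 47.7
t 29.50 tcp [581.9 183.5  78.6] rpy [176.61   2.52 -71.98] gap 47.3 F [-0.1 -0.6 -0.3]
  tool-mm [ 0.1 -0.1  8.3] units [ 0.01 -0.01  0.41] yaw d 0.0 = -0.00 units (tool z) j6 83
[ -4.00670731   1.33718991 -57.13986848]
```

View pics/w27c.png

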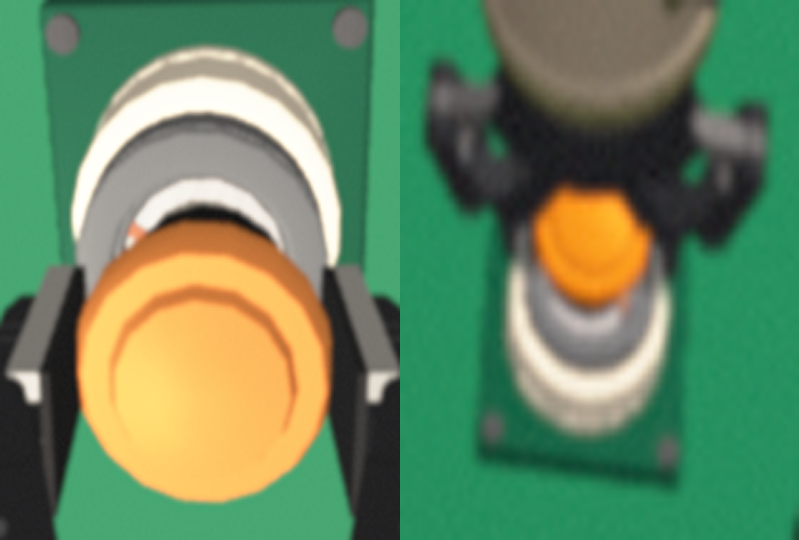

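```bash
python3 -m pendant '[[[0,-0.01,0.1,0],[0,0,0.14,0],[0,0,0.12,0],[0,0,0.06,0],[0,0,0,0],[0,0,0,0],[0,0,0,0],[0,0,0,0],[0,0,0,0],[0,0,0,0]]]'; python3 -c "
from h import *
im,M=pic('wrist','w28');im2,_=pic('scene','s28');go((581.5,183.6),70.3);print(np.degrees(M[:3,2]))
a=cv2.resize(im[150:330,240:400],None,fx=2.5,fy=3,interpolation=cv2.INTER_CUBIC)
b=cv2.resize(im2[230:300,320:390],None,fx=5.7,fy=540/70,interpolation=cv2.INTER_CUBIC)
cv2.imwrite('pics/w28c.png',np.hstack([a,b]))"
```

```text
time: 30.33
tool_pos: [582.3, 183.9, 70.4]
tcp_rot: [176.7, 2.5, -72.0]
ft_force: [-0.3, -0.1, 1.3]
finger_gap: 47.7
t 30.43 tcp [582.3 183.9  70.4] rpy [176.72   2.51 -71.98] gap 47.4 F [0.2 0.1 1.1]
  tool-mm [0.1 0.9 0.2] units [0.   0.04 0.01] yaw d 0.0 = -0.00 units (tool z) j6 83
[ -3.89356478   1.36582429 -57.14701241]
```

View pics/w28c.png

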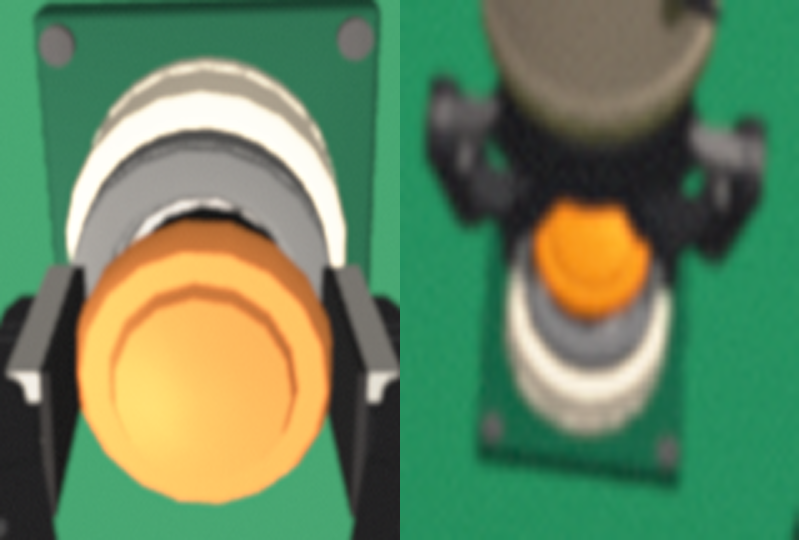

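```bash
python3 -m pendant '[[[0,0.02,0.05,0],[0,0,0.05,0],[0,0,0,0],[0,0,0,0],[0,0,0,0],[0,0,0,0],[0,0,0,0],[0,0,0,0],[0,0,0,0],[0,0,0,0]]]' 0.45 ; python3 -c "
from h import *
im,M=pic('wrist','w29');im2,_=pic('scene','s29');go((581.5,183.6),70.3);print(np.degrees(M[:3,2]))
a=cv2.resize(im[150:330,240:400],None,fx=2.5,fy=3,interpolation=cv2.INTER_CUBIC)
b=cv2.resize(im2[230:300,320:390],None,fx=5.7,fy=540/70,interpolation=cv2.INTER_CUBIC)
cv2.imwrite('pics/w29c.png',np.hstack([a,b]))"
```

```text
time: 31.27
tool_pos: [581.2, 183.8, 67.4]
tcp_rot: [176.6, 2.5, -72.0]
ft_force: [-0.3, -0.3, -0.2]
finger_gap: 61.8
t 31.37 tcp [581.2 183.8  67.3] rpy [176.65   2.52 -71.98] gap 61.8 F [ 0.4 -0.   0.9]
  tool-mm [ 0.2 -0.1 -3. ] units [ 0.01 -0.   -0.15] yaw d 0.0 = -0.00 units (tool z) j6 83
[ -3.96428899   1.3512029  -57.14249744]
```

View pics/w29c.png

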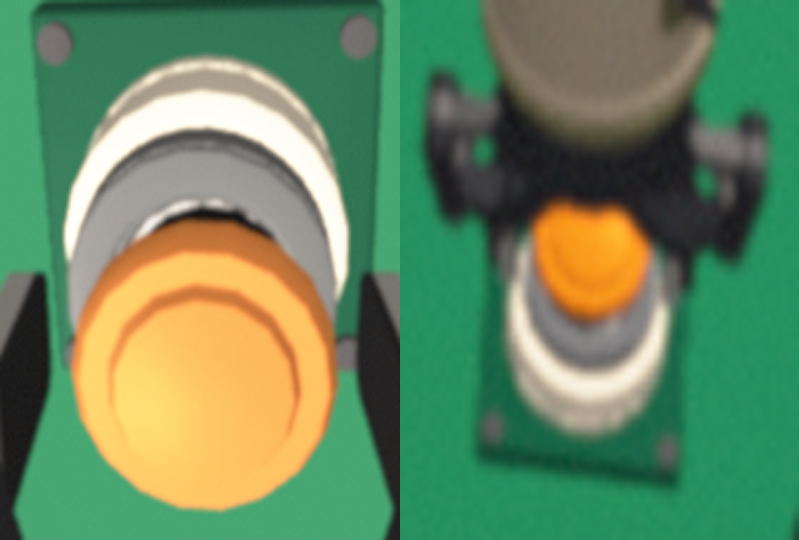

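```bash
python3 -m pendant '[[[0,0,-0.3,0],[0,0,-0.7,0],[0,0,-1,0],[0,0,-1,0],[0,0,-0.8,0],[0,0,-0.3,0],[0,0,0,0],[0,0,0,0],[0,0,0,0],[0,0,0,0]]]' 1; python3 -c "
from h import *
im,M=pic('wrist','w30');im2,_=pic('scene','s30');go((597.5,322),90);print(np.degrees(M[:3,2]))
b=cv2.resize(im2[230:300,320:390],None,fx=7,fy=7,interpolation=cv2.INTER_CUBIC)
cv2.imwrite('pics/s30c.png',b)
for q in blobs(im,(8,150,150),(20,255,255)): print(q,cast('wrist',q[:2],86,M))
"
```

```text
time: 32.2
tool_pos: [587.4, 181.7, 157.9]
tcp_rot: [176.7, 2.5, -72.0]
ft_force: [-0.3, -0.1, 0.2]
finger_gap: 85.3
t 32.30 tcp [587.  181.6 157.4] rpy [176.68   2.51 -71.98] gap 85.2 F [0.4 0.3 0.1]
  tool-mm [-127.2  -57.5   69.8] units [-6.36 -2.88  3.49] yaw d 0.0 = -0.00 units (tool z) j6 83
[ -3.87457319   1.36519888 -57.14831813]
(321.2, 210.0, 65, 61, 2998) [580.97289479 182.15556685  86.        ]
```

View pics/w30.png

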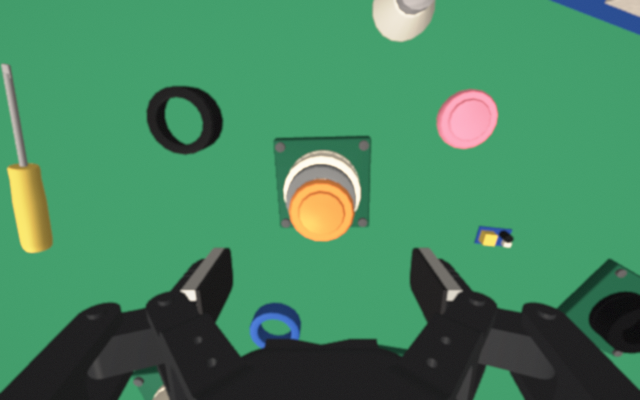

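View pics/s30c.png

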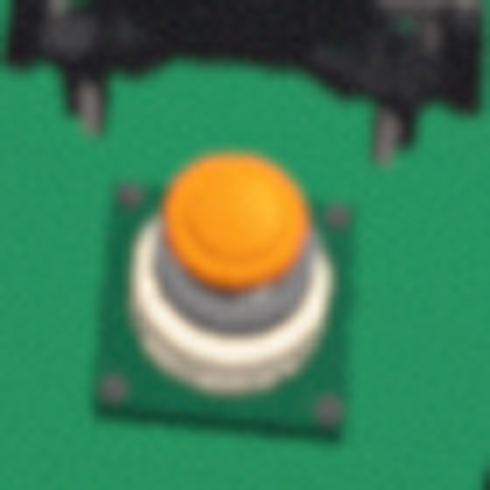

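```bash
python3 -m pendant '[[[-0.6,-0.2,0,0],[-0.9,-0.4,0.2,0],[-1,-0.5,0.5,0],[-1,-0.5,0.6,0],[-1,-0.5,0.6,0],[-0.9,-0.4,0.6,0],[-0.5,-0.2,0.4,0],[-0.2,0,0.2,0],[0,0,0,0],[0,0,0,0]]]' 1; python3 -c "
from h import *
im,M=pic('wrist','w31');go((597.5,322),50);print(np.degrees(M[:3,2]))
"
```

```text
time: 33.13
tool_pos: [592.0, 325.7, 88.8]
tcp_rot: [176.1, 2.5, -72.1]
ft_force: [-0.3, -0.0, 0.7]
finger_gap: 85.3
t 33.18 tcp [592.  325.4  88.8] rpy [176.15   2.53 -72.09] gap 85.2 F [-0.2 -0.6  0.1]
  tool-mm [ 6.7 -6.7 38.2] units [ 0.33 -0.34  1.91] yaw d 0.0 = -0.00 units (tool z) j6 94
[ -4.43785169   1.2140182  -57.1107519 ]
```

View pics/w31.png

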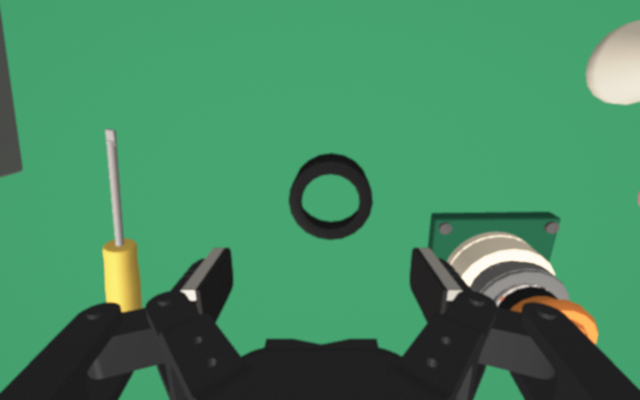

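```bash
python3 -c "
from h import *
M=T()
for v in (196,198,200):print(cast('wrist',(331,v),28,M))
c=cast('wrist',(331,198),28,M)
print([np.round(proj('wrist',c+np.array([*(M[:2,a]*r),dz]),M)).tolist() for a,r,dz in ((0,30,0),(0,-30,0),(1,30,0),(1,-30,0),(1,-27,-28),(1,20.5,0),(1,-30,-28))])
go(c[:2],40)
"
```

```text
[601.78779938 323.49897387  28.        ]
[600.37644054 323.02359119  28.        ]
[598.95812446 322.54586512  28.        ]
[[374.0, 199.0], [288.0, 197.0], [331.0, 236.0], [331.0, 156.0], [332.0, 152.0], [331.0, 225.0], [332.0, 148.0]]
t 33.18 tcp [592.  325.4  88.8] rpy [176.15   2.53 -72.09] gap 85.2 F [-0.2 -0.6  0.1]
  tool-mm [  7.  -10.5  48. ] units [ 0.35 -0.52  2.4 ] yaw d 0.0 = -0.00 units (tool z) j6 94
```

```bash
python3 -m pendant '[[[0.2,-0.3,0.2,0],[0.1,-0.1,0.5,0],[0,0,0.7,0],[0,0,0.6,0],[0,0,0.4,0],[0,0,0.1,0],[0,0,0,0],[0,0,0,0],[0,0,0,0],[0,0,0,0]]]' 1; python3 -c "
from h import *
im,M=pic('wrist','w32');go((598.5,322.4),7);print(np.degrees(M[:3,2]))
c=np.array([598.5,322.4,28])
print([np.round(proj('wrist',c+np.array([*(M[:2,a]*r),dz]),M)).tolist() for a,r,dz in ((0,30,0),(0,-30,0),(1,30,0),(1,-30,0),(1,-30,-28),(1,20.5,0),(1,-20.5,0))])
cv2.imwrite('pics/w32c.png',cv2.resize(im[170:340,240:400],None,fx=5,fy=3.5,interpolation=cv2.INTER_CUBIC))
"
```

```text
time: 34.02
tool_pos: [600.0, 318.3, 34.2]
tcp_rot: [176.2, 2.5, -72.4]
ft_force: [-0.5, -0.2, -0.3]
finger_gap: 85.6
t 34.07 tcp [600.1 318.4  34.5] rpy [176.24   2.49 -72.4 ] gap 85.2 F [ 0.6 -0.5 -0.4]
  tool-mm [-3.1 -1.5 27.6] units [-0.16 -0.07  1.38] yaw d 0.0 = -0.00 units (tool z) j6 94
[ -4.35476291   1.21914398 -57.11703842]
[[368.0, 247.0], [257.0, 245.0], [313.0, 292.0], [311.0, 194.0], [315.0, 178.0], [313.0, 278.0], [312.0, 211.0]]
```

View pics/w32c.png

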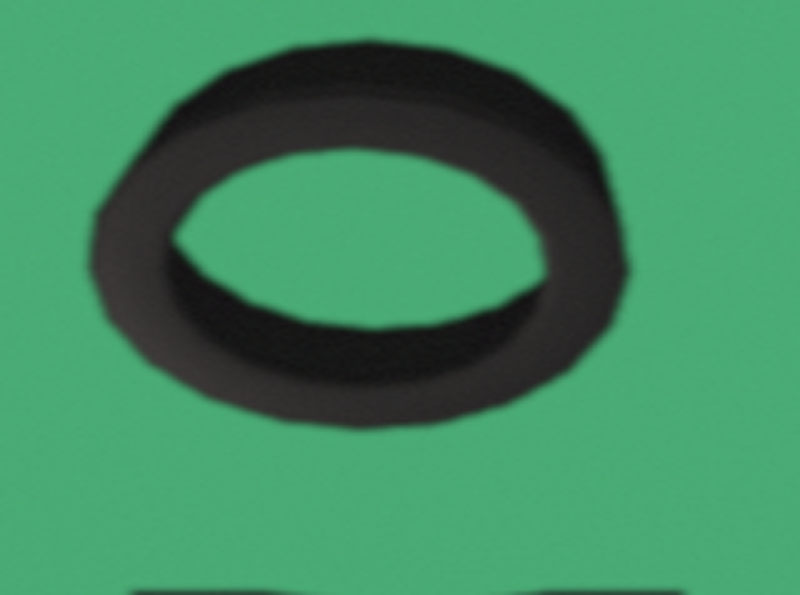

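```bash
python3 -c "
from h import *
go((597.9,322.2),7)
"; python3 -m pendant '[[[-0.14,-0.04,0.2,0],[0,0,0.4,0],[0,0,0.45,0],[0,0,0.25,0],[0,0,0.1,0],[0,0,0,0],[0,0,0,0],[0,0,0,0],[0,0,0,0],[0,0,0,0]]]' 1; python3 -c "
from h import *
im,M=pic('wrist','w33');go((597.9,322.2),7);print(np.degrees(M[:3,2]))
"
```

```text
t 34.07 tcp [600.1 318.4  34.5] rpy [176.24   2.49 -72.4 ] gap 85.2 F [ 0.6 -0.5 -0.4]
  tool-mm [-3.1 -0.8 27.6] units [-0.16 -0.04  1.38] yaw d 0.0 = -0.00 units (tool z) j6 94
time: 34.9
tool_pos: [598.2, 323.0, 4.5]
tcp_rot: [176.3, 2.5, -72.4]
ft_force: [-0.0, -0.7, -0.3]
finger_gap: 85.5
t 34.95 tcp [598.3 323.    4.6] rpy [176.34   2.5  -72.36] gap 85.2 F [ 0.1 -0.4  0.3]
  tool-mm [ 0.6  0.7 -2.3] units [ 0.03  0.04 -0.12] yaw d 0.0 = -0.00 units (tool z) j6 94
[ -4.24556018   1.26238644 -57.12432012]
```

View pics/w33.png

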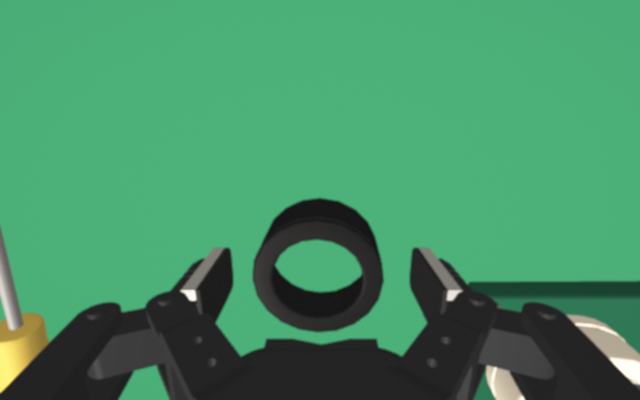

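Aligned: the ring sits centred between the pads at (318,275). Closing now.

```bash
python3 -m pendant '[[[0.03,0.03,-0.02,0],[0,0.01,0,0],[0,0.01,0,0],[0,0,0,0],[0,0,0,0],[0,0,0,0],[0,0,0,0],[0,0,0,0],[0,0,0,0],[0,0,0,0]]]' 0 35; python3 -c "
from h import *
im,M=pic('wrist','w34');go((597.9,322.2),7);print(np.degrees(M[:3,2]))
"
```

```text
time: 35.78
tool_pos: [598.3, 322.2, 6.5]
tcp_rot: [176.5, 2.5, -72.4]
ft_force: [0.6, 0.3, -0.0]
finger_gap: 59.5
t 35.83 tcp [598.3 322.2   6.5] rpy [176.45   2.51 -72.37] gap 59.5 F [0.  0.  0.5]
  tool-mm [-0.1  0.4 -0.5] units [-0.01  0.02 -0.03] yaw d 0.0 = -0.00 units (tool z) j6 94
[ -4.12961989   1.30880276 -57.13177421]
```

View pics/w34.png

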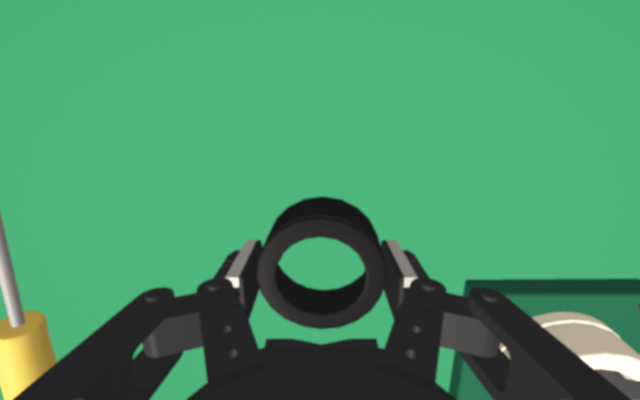

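```bash
python3 -m pendant '[[[0,0,-0.2,0],[0,0,-0.5,0],[0,0,-0.9,0],[0,0,-1,0],[0,0,-1,0],[0,0,-1,0],[0,0,-0.8,0],[0.2,0.1,-0.3,0],[0.5,0.2,0,0],[0.8,0.3,0,0]]]'; python3 -c "
from h import *
im,M=pic('wrist','w35');go((582,183),128);print(np.degrees(M[:3,2]))
"
```

```text
time: 36.67
tool_pos: [604.1, 288.1, 129.7]
tcp_rot: [176.5, 2.5, -72.2]
ft_force: [0.7, -0.3, -1.1]
finger_gap: 59.4
t 36.72 tcp [604.4 283.9 129.2] rpy [176.46   2.42 -72.28] gap 59.6 F [ 2.6 -0.7  0. ]
  tool-mm [89.2 52.1  0.6] units [4.46 2.6  0.03] yaw d 0.0 = -0.00 units (tool z) j6 91
[ -4.07079086   1.35474935 -57.1349251 ]
```

View pics/w35.png

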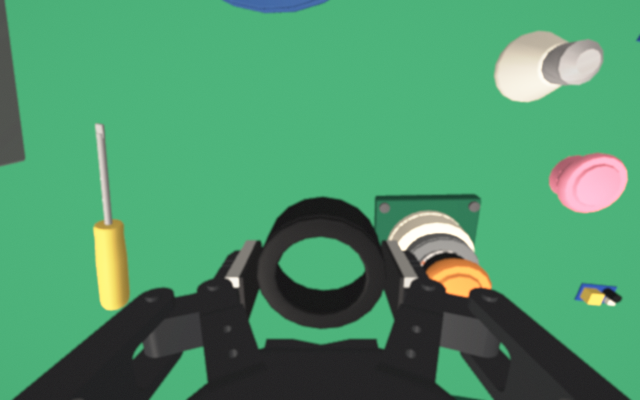

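```bash
python3 -m pendant '[[[0.8,0.5,0,0],[0.8,0.5,0,0],[0.8,0.5,0,0],[0.7,0.4,0.1,0],[0.4,0.2,0.1,0],[0.2,0.1,0,0],[0,0,0,0],[0,0,0,0],[0,0,0,0],[0,0,0,0]]]'; python3 -c "
from h import *
im,M=pic('wrist','w36');im2,_=pic('scene','s36');go((581.3,183.2),112);print(np.degrees(M[:3,2]))
a=cv2.resize(im[150:330,240:400],None,fx=2.5,fy=3,interpolation=cv2.INTER_CUBIC)
b=cv2.resize(im2[230:300,320:390],None,fx=5.7,fy=540/70,interpolation=cv2.INTER_CUBIC)
cv2.imwrite('pics/w36c.png',np.hstack([a,b]))"
```

```text
time: 37.55
tool_pos: [577.0, 185.4, 114.0]
tcp_rot: [175.5, 2.4, -72.7]
ft_force: [-0.1, -0.9, -0.2]
finger_gap: 59.4
t 37.65 tcp [577.1 185.6 114.1] rpy [175.56   2.41 -72.66] gap 59.8 F [-0.1 -0.1 -0.2]
  tool-mm [ 3.7 -3.4  1.7] units [ 0.18 -0.17  0.08] yaw d 0.0 = -0.00 units (tool z) j6 84
[ -4.96019238   0.96976133 -57.07243121]
```

View pics/w36c.png

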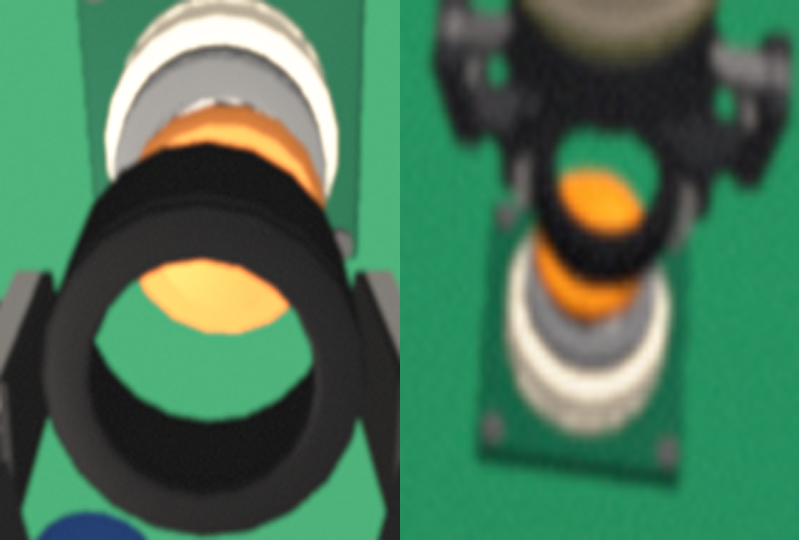

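```bash
python3 -m pendant '[[[0.16,-0.1,0.1,0],[0,0,0.18,0],[0,0,0.16,0],[0,0,0.06,0],[0,0,0,0],[0,0,0,0],[0,0,0,0],[0,0,0,0],[0,0,0,0],[0,0,0,0]]]'; python3 -c "
from h import *
im,M=pic('wrist','w37');im2,_=pic('scene','s37');go((581.3,183.2),94);print(np.degrees(M[:3,2]))
a=cv2.resize(im[150:330,240:400],None,fx=2.5,fy=3,interpolation=cv2.INTER_CUBIC)
b=cv2.resize(im2[230:300,320:390],None,fx=5.7,fy=540/70,interpolation=cv2.INTER_CUBIC)
cv2.imwrite('pics/w37c.png',np.hstack([a,b]))"
```

```text
time: 38.48
tool_pos: [579.5, 185.0, 102.8]
tcp_rot: [175.6, 2.4, -72.5]
ft_force: [-0.2, -0.7, -0.6]
finger_gap: 59.4
t 38.58 tcp [579.6 185.  102.9] rpy [175.61   2.42 -72.52] gap 59.5 F [ 1.2  0.4 -1. ]
  tool-mm [ 2.6 -1.8  8.7] units [ 0.13 -0.09  0.43] yaw d 0.0 = -0.00 units (tool z) j6 84
[ -4.91935855   0.97787226 -57.075827  ]
```

View pics/w37c.png

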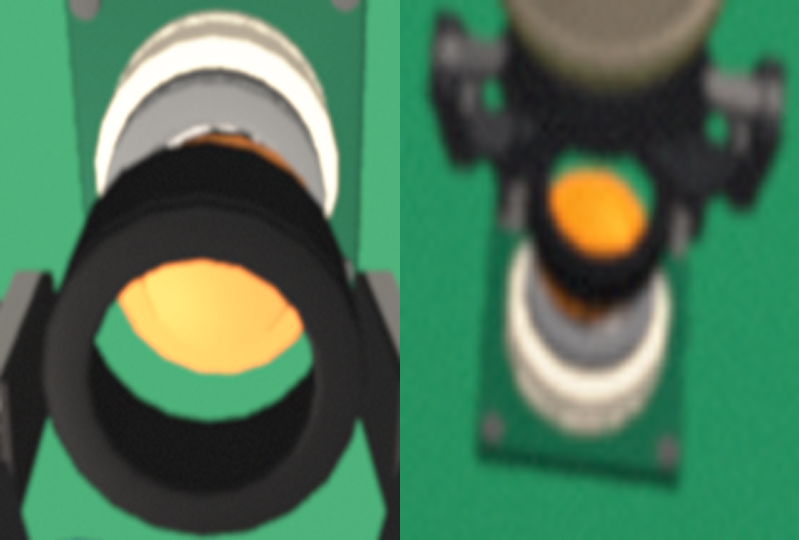

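```bash
python3 -m pendant '[[[0.12,-0.06,0,0],[0,0,0.1,0],[0,0,0.12,0],[0,0,0.05,0],[0,0,0,0],[0,0,0,0],[0,0,0,0],[0,0,0,0],[0,0,0,0],[0,0,0,0]]]'; python3 -c "
from h import *
im,M=pic('wrist','w38');im2,_=pic('scene','s38');go((581.3,183.2),94);print(np.degrees(M[:3,2]))
a=cv2.resize(im[150:330,240:400],None,fx=2.5,fy=3,interpolation=cv2.INTER_CUBIC)
b=cv2.resize(im2[230:300,320:390],None,fx=5.7,fy=540/70,interpolation=cv2.INTER_CUBIC)
cv2.imwrite('pics/w38c.png',np.hstack([a,b]))"
```

```text
time: 39.42
tool_pos: [581.1, 182.9, 96.6]
tcp_rot: [175.6, 2.4, -72.5]
ft_force: [0.3, -0.3, -0.1]
finger_gap: 59.4
t 39.52 tcp [581.1 182.9  96.6] rpy [175.6    2.42 -72.53] gap 59.5 F [-0.2 -0.2  0.5]
  tool-mm [-0.1 -0.5  2.6] units [-0.01 -0.02  0.13] yaw d 0.0 = -0.00 units (tool z) j6 83
[ -4.91338486   0.97762021 -57.07634587]
```

View pics/w38c.png

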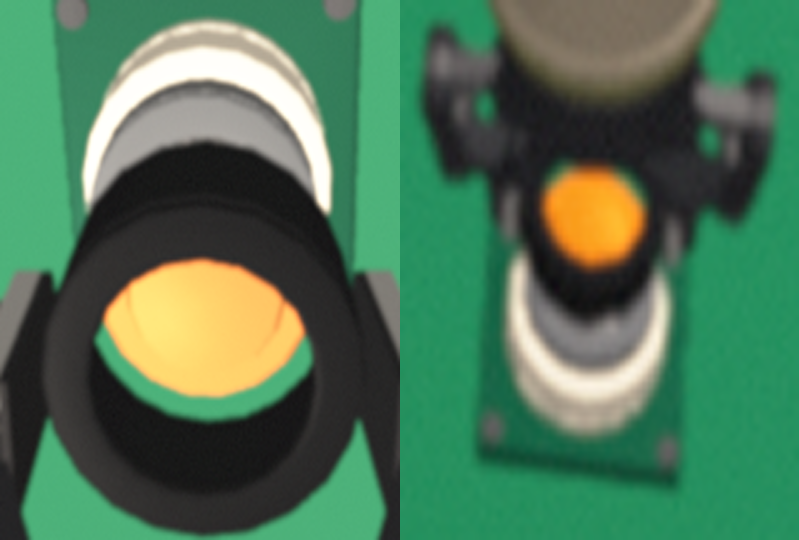

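```bash
python3 -m pendant '[[[0,-0.04,0.1,0],[0,-0.01,0.15,0],[0,0,0.14,0],[0,0,0.08,0],[0,0,0,0],[0,0,0,0],[0,0,0,0],[0,0,0,0],[0,0,0,0],[0,0,0,0]]]'; python3 -c "
from h import *
im,M=pic('wrist','w39');im2,_=pic('scene','s39');go((581.3,183.2),70.5);print(np.degrees(M[:3,2]),sense()['wrist_torque'])
a=cv2.resize(im[150:330,240:400],None,fx=2.5,fy=3,interpolation=cv2.INTER_CUBIC)
b=cv2.resize(im2[230:300,320:390],None,fx=5.7,fy=540/70,interpolation=cv2.INTER_CUBIC)
cv2.imwrite('pics/w39c.png',np.hstack([a,b]))"
```

```text
time: 40.35
tool_pos: [581.1, 183.4, 85.9]
tcp_rot: [175.6, 2.4, -72.5]
ft_force: [-0.1, 0.3, -0.6]
finger_gap: 59.4
t 40.45 tcp [581.1 183.4  85.9] rpy [175.59   2.42 -72.52] gap 59.6 F [-0.5 -0.1 -0.1]
  tool-mm [ 0.9 -1.3 15.4] units [ 0.05 -0.06  0.77] yaw d 0.0 = -0.00 units (tool z) j6 83
[ -4.93504918   0.9757101  -57.07450945] [-0.00791031 -0.06177215  0.00899901]
```

View pics/w39c.png

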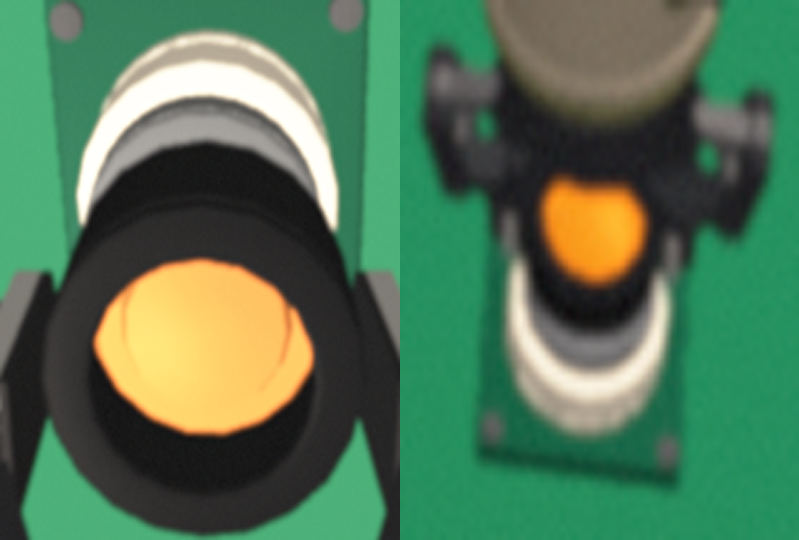

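```bash
python3 -m pendant '[[[0.02,-0.04,0.1,0],[0,-0.01,0.15,0],[0,-0.01,0.15,0],[0,0,0.12,0],[0,0,0.06,0],[0,0,0,0],[0,0,0,0],[0,0,0,0],[0,0,0,0],[0,0,0,0]]]'; python3 -c "
from h import *
im,M=pic('wrist','w40');im2,_=pic('scene','s40');go((581.3,183.2),70.5);print(np.degrees(M[:3,2]),sense()['wrist_torque'])
a=cv2.resize(im[150:330,240:400],None,fx=2.5,fy=3,interpolation=cv2.INTER_CUBIC)
b=cv2.resize(im2[230:300,320:390],None,fx=5.7,fy=540/70,interpolation=cv2.INTER_CUBIC)
cv2.imwrite('pics/w40c.png',np.hstack([a,b]))"
```

```text
time: 41.28
tool_pos: [581.2, 183.6, 72.7]
tcp_rot: [175.6, 2.4, -72.5]
ft_force: [0.1, -0.3, -1.1]
finger_gap: 59.2
t 41.38 tcp [581.3 183.5  72.7] rpy [175.56   2.42 -72.53] gap 59.4 F [-0.3  0.3 -0.1]
  tool-mm [ 0.4 -0.1  2.2] units [ 0.02 -0.01  0.11] yaw d 0.0 = -0.00 units (tool z) j6 83
[ -4.96218321   0.96790382 -57.07228969] [-0.00887186 -0.06645273 -0.01336548]
```

View pics/w40c.png

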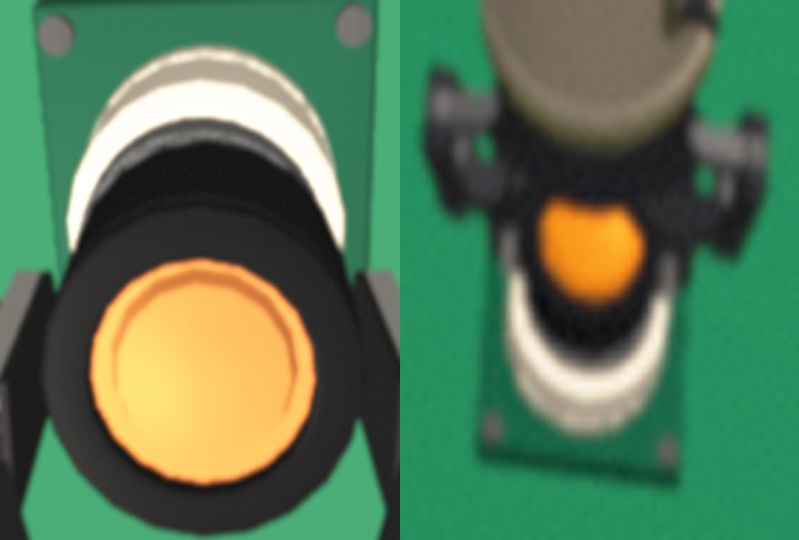

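Dome well centred in the hole, about 2 mm to go. Final press, then release.

```bash
python3 -m pendant '[[[0,0,0.06,0],[0,0,0.06,0],[0,0,0.04,0],[0,0,0.02,0],[0,0,0,0],[0,0,0,0],[0,0,0,0],[0,0,0,0],[0,0,0,0],[0,0,0,0]]]'; python3 -c "
from h import *
go((581.3,183.2),70.5)"; python3 -m pendant '[[[0,0,0,0],[0,0,0,0],[0,0,0,0],[0,0,0,0],[0,0,0,0],[0,0,0,0],[0,0,0,0],[0,0,0,0],[0,0,0,0],[0,0,0,0]]]' 0.75; python3 -c "
from h import *
im,M=pic('wrist','w41');im2,_=pic('scene','s41');go((581.3,183.2),70.5)
a=cv2.resize(im[150:330,240:400],None,fx=2.5,fy=3,interpolation=cv2.INTER_CUBIC)
b=cv2.resize(im2[230:300,320:390],None,fx=5.7,fy=540/70,interpolation=cv2.INTER_CUBIC)
cv2.imwrite('pics/w41c.png',np.hstack([a,b]))"
```

```text
time: 42.22
tool_pos: [582.2, 184.0, 70.4]
tcp_rot: [175.7, 2.4, -72.5]
ft_force: [1.0, -0.2, 1.4]
finger_gap: 59.5
t 42.22 tcp [582.2 184.   70.4] rpy [175.73   2.41 -72.52] gap 59.5 F [ 1.  -0.2  1.4]
  tool-mm [ 0.5  1.1 -0. ] units [ 0.02  0.05 -0.  ] yaw d 0.0 = -0.00 units (tool z) j6 83
time: 43.05
tool_pos: [581.5, 183.8, 69.5]
tcp_rot: [175.6, 2.4, -72.5]
ft_force: [-0.2, -0.8, 0.3]
finger_gap: 74.8
t 43.15 tcp [581.5 183.7  69.5] rpy [175.64   2.41 -72.52] gap 75.3 F [-0.1 -0.1 -0.4]
  tool-mm [ 0.4  0.4 -1. ] units [ 0.02  0.02 -0.05] yaw d 0.0 = -0.00 units (tool z) j6 83
```

View pics/w41c.png

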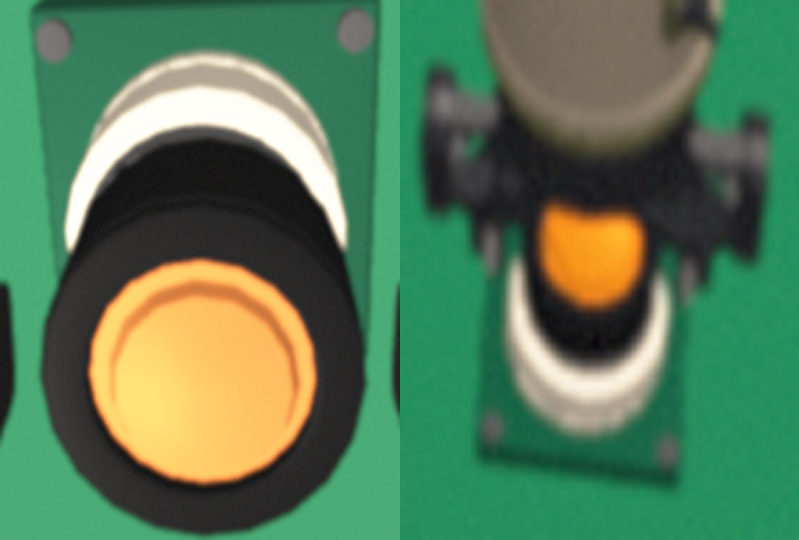

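Released and seated. Next: retract, check with the cameras, then hand in.

```bash
python3 -m pendant '[[[0,0,-0.3,0],[0,0,-0.6,0],[0,0,-1,0],[0,0,-1,0],[0,0,-1,0],[0,0,-0.8,0],[0,0,-0.3,0],[0,0,0,0],[0,0,0,0],[0,0,0,0]]]' 1; python3 -m pendant '[[[0,0.4,0,0],[0,0.8,0,0],[0,0.8,0,0],[0,0.8,0,0],[0,0.4,0,0],[0,0.1,0,0],[0,0,0,0],[0,0,0,0],[0,0,0,0],[0,0,0,0]]]'; python3 -c "
from h import *
im,M=pic('wrist','w42');im2,_=pic('scene','s42');go((581.3,183.2),70.5)
a=cv2.resize(im[100:300,220:420],None,fx=2,fy=2.5,interpolation=cv2.INTER_CUBIC)
b=cv2.resize(im2[230:300,320:390],None,fx=5.7,fy=500/70,interpolation=cv2.INTER_CUBIC)
cv2.imwrite('pics/w42c.png',np.hstack([a,b]))
h=blobs(im,(8,150,150),(20,255,255));print(h)"
```

```text
time: 43.98
tool_pos: [590.9, 181.9, 179.7]
tcp_rot: [175.8, 2.4, -72.5]
ft_force: [0.7, 0.0, 0.5]
finger_gap: 85.4
time: 44.82
tool_pos: [517.4, 159.6, 174.0]
tcp_rot: [174.8, 2.5, -72.5]
ft_force: [-0.6, 0.2, -0.6]
finger_gap: 85.1
t 44.92 tcp [517.5 159.6 174.1] rpy [174.8    2.51 -72.53] gap 85.4 F [0.6 1.1 0.1]
  tool-mm [  1.1 -77.   97. ] units [ 0.06 -3.85  4.85] yaw d 0.0 = -0.00 units (tool z) j6 83
[(321.7, 101.3, 60, 63, 2864)]
```

View pics/w42c.png

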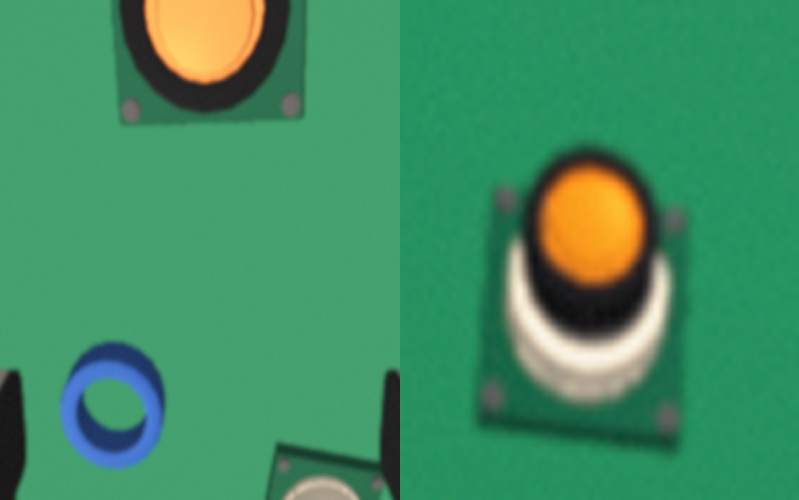

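View pics/s42.png

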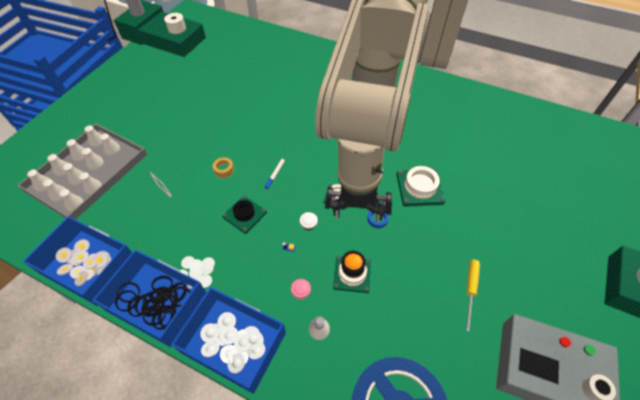

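```bash
python3 -c "
from bench import *
print(sense()['qd']); print(hand_in())"
```

```text
[ 0.07370433 -0.13099647 -0.12105075 -0.00581527  0.15864758 -0.00804089]
the job is handed in; nothing more can be done
None
```

I stacked the lamp in the middle white nest in the required order: heat sink, LED engine, amber lens, black bezel. I handed the job in at about 45 s; `hand_in()` gives no verdict, so I only have my own checks.

**What the last checks showed:**
- **Seating:** the heat sink stopped on the nest floor at about its expected height. The other three went down to within about 1 mm of their expected seating heights, with only light contact force of about 1–4 N.
- **Alignment:** in the last pictures the bezel ring is even around the dome and the stack stands upright. The final wrist picture shows only part of the stack; the full view is from the scene camera.
- **Left alone:** the frosted lens and brass bezel look unmoved, judged by eye in the last scene picture. The gripper is clear of everything.

**What disagreed:**
- **Camera positions:** the wrist, scene and top cameras differed by up to about 4 mm on the nest and heat sink position. I worked from the wrist view and used the scene view as a check.
- **Heat sink in the grip:** a fit from one wrist picture put the heat sink 7–8 mm off centre in the gripper. The scene view and the contact-free descent did not bear this out, so I did not use it.
- **Tool tilt:** the tool drifted to about 4–5° off vertical, which these moves cannot correct. The parts still went down flat by eye, but I did not measure their final tilt or offsets.

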